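Blank off the barbed vacuum port

ROBOT

A 7-joint arm with a two-finger parallel gripper is mounted at the origin on a cart in front of the work surface, level with it; the furniture and walls round the work are solid. World frame = base frame: x ahead of the robot, y to its left, z up, the work surface at z = 0. Lengths are in m, angles in rad, forces in N, time in s.
With the tool pointing down it reaches from about 0.4 to 0.9 m from the base axis. Payload 5.6 kg.
Tool frame: the origin (TCP) lies midway between the tips of the shut fingers; the grasp point (between the pads) lies 19 mm behind it (ctrl.grasp_offset is the x of the grasp point in the tool frame, in m); x points along the fingers, y is the direction in which the jaws open and shut, and the axes are right-handed (so a half turn about x gives the same grasp; the last joint's range is limited). The gripper opens to 92 mm and grips with 3 to 60 N. Pads are 20 mm wide; open, the fingers measure 128 mm over their backs; the gripper's body (75 mm by 189 mm) begins 69 mm behind the grasp point.
Start: joints at [1.153, 0.468, -0.012, 1.603, 0.006, 1.071, -0.056], TCP at [0.238, -0.605, 0.215] pointing down, gripper open.
Joint ranges: [-2.53, 2.53], [-0.31, 2.02], [-1.57, 1.55], [0.28, 2.44], [-1.29, 4.43], [0.15, 1.84], [-2.92, 2.92]. Speed limits (rad/s): [2.57, 2.57, 3.14, 3.14, 3.14, 3.14, 3.14].

INTERFACE

Orientations are given as [roll, pitch, yaw] about the fixed x, y, z axes, in that order (R = Rz(yaw) Ry(pitch) Rx(roll)).
In Python, from cell import sensors, eyes, ctrl, spotter gives the robot as it stands.
- The arm moves only by the shell command python3 -m jog 'ROWS' [FORCE]. ROWS is JSON, a list of rows, each a list of 7 numbers: the opening, from 0 (shut) to 1 (fully open), then the shift along the tool's x, y, z in m, then the turn, a rotation vector about the tool's x, y, z in degrees. A call has 1 to 12 rows; each row is the pose to reach, as a shift and turn from the pose measured when the call began, along the tool's axes at that moment; what a row does not reach only later rows make up. A row lasts 1/8 s, in which the tool goes at most 62.5 mm and 10.7 degrees, less where a joint would pass 70% of its speed; a pose out of reach is approached as far as the arm can. A call with a gripper value outside its range is refused whole. The fingers move at their own pace and stop on an object; FORCE is the grip in N (left out, the last holds). Time passes only in rows, so rows that repeat a pose let the fingers close. It gives the time, the measured TCP pose, the force and the opening at its end, in the units of the state.
- sensors.observe(): the state, without advancing time (a new reading comes with each control period).
- eyes.read_camera(name): name is "scene" or "top" or "wrist"; returns a dict with "color" (400x640x3 uint8, red, green, blue), "vfov" (degrees; the focal length in pixels is half the picture's height over the tangent of half this angle, whatever the lens; pixels are square), "cx", "cy" (the principal point, pixels), "distortion" ([k1, k2, p1, p2, k3] as OpenCV has them; the pictures are not rectified), "position" and "orientation" of the camera in the world. Camera axes: x right, y up, looking along -z (the intrinsics and any distortion apply to the point x, -y, -z); pixel columns grow to the right and rows downward; lengths in m; the calibration is good to about 2 mm. A picture is of the moment at which its call begins. There is no depth.
- ctrl.job_done(): hands the job in, once; it reports no verdict.
Trained networks look in a picture, given as the dict that the camera call returned (one of the last four; its "shot" number tells which), for a name from the list of things; names that differ only in an ending like _2 or _b are one class to them, and where a whole thing is asked for, a point or a joint stands for the part that bears it (a point fixed in the world has none). Each returns a list of dicts, best first, with "confidence" (0 to 1); they miss things now and then, are a little off and sometimes report something else, mostly with a low value. They report only what shows in the picture. A call takes as long as a camera call. They do not tell look-alikes from the thing itself.
- spotter.outline_of(thing, picture): "mask" (400x640 bool, what is visible of it) and "extent" ([centre column, centre row, width, height] in pixels, round what is visible of it).
The state is a dict: "time_s": time; "q": joint angles; "dq": joint speeds; "tau": joint torques, N m; "tcp_pos": TCP position; "ee_rot": TCP orientation; "ft_force": force on the tool from outside, world axes, zero at the start; "wrist_torque": the same for the moment, N m; "width": opening from 0.0 (shut) to 1.0 (fully open).
Only numpy, scipy, OpenCV 4.12 (cv2) and the standard library are available. Lean on these libraries where they do the work, as an engineer would, in place of code of your own. Each camera call takes 0.05 s, during which the arm holds its last target.

TASK

Blank off the open barbed stub on the vacuum manifold: push the grey cap with the worm-drive band over the barbs until its rim is fully home against the flange, without ramming it. Then, with the cap still home and upright, turn the band's knob clockwise until it is snug, without overtightening, let go, and leave the other things on the bench alone.

Things in the scene. Friction and masses are not known exactly. Their poses are not given: they have to be found in the camera images.
- cap: Grey plastic blanking cap, loose, 0.15 kg, standing on its flat foot: a level tube 30 mm long, axis 41 mm above the underside, outside diameter 39, bore 31 mm wide and 27 deep, open at its own +x end (mouth), shut at the other, a steel worm-drive band round it. Origin: centre of the underside, midway along the tube; x along the tube to the mouth, z up. Worm barrel and knob stand on its -y side.
- cap_tab (a point): Grip point in the pull tab on top of the cap, 88 mm above the underside, 47 mm above the tube's axis, at the cap's x = -6.5, y = +4 mm; axes as the cap's. The tab is 9 mm thick along x, 16 mm wide along y; it reaches 12 mm above this point and is bare for 27 mm below it.
- cap_mouth (a point): Centre of the cap's open mouth, in the plane of its rim, on the tube's axis, 15 mm ahead (+x) of the cap's origin; axes as the cap's.
- knob: Knurled round steel knob of the worm screw, on the cap: 22 mm diameter, 24 mm tall (12 above and below its origin), upright axis 38 mm to the -y side of the cap's axis, origin 47 mm above that axis. Starts fully slack; clockwise seen from above tightens. It turns at a steady 0.24 N m or so while slack, and stays where it is left. See also knob_grip.
- knob_grip (a point): Same point as the knob's origin. How far it turns before the shoe bears on the stub differs each time, between 0.65 and 1.95 rad (it stops dead at 2.8). From there the torque climbs by some 0.3 N m per rad: 0.08 to 0.2 N m above the slack-turning torque is snug, more is overtightened. While the turning pauses, a third to two thirds of all this shows at the wrist.
- shoe: The band's clamping shoe, a steel block 12x6x12 mm hidden in a slot 8 mm wide along the bottom of the cap's bore (the slot also takes the stub's rib, so the cap cannot roll far). It rises 4 mm per rad of knob turned clockwise and bears on the stub's underside when the band is snug. Origin: centre of its upper face.
- manifold: Fixed aluminium vacuum manifold, block 60x100 mm and 67 mm tall on a grey base plate, two small black valve knobs at the rear of its top (93 mm high). Origin: on the bench, under the flange face. From the middle of its front a round steel barbed stub sticks out level along the manifold's own -x.
- port_flange: Round steel flange, 40 mm diameter, fixed at the root of the stub; the cap's rim must come up against its face. Same origin and axes as the manifold.
- stub_root (a point): Where the stub's axis meets the flange face, 48.5 mm above the bench; axes as the manifold's: the stub runs from here 25 mm along -x. Stub diameter 28 mm, the last 13 mm tapering to 19 at the tip; a rib 5 mm wide, up to 5 deep, under it. Springy side barbs, 34 mm over both, 6 to 17 mm from the flange, give way to a push of about 5 N. Let go, the cap hangs with its axis 1.5 mm below the stub's.
- dish_0: Bystander: flat petri dish, 62 mm diameter, 14 mm tall; origin at its underside.
- bottle_amber_b: Bystander: small amber bottle with black cap, 38 mm diameter, 68 mm tall; origin at its underside.
- vial_0: Bystander: vial with white cap, 23 mm diameter, 72 mm tall; origin at its underside.
- forceps_2: Bystander: steel forceps lying flat, 160 mm long; origin at its underside.
- timer: Bystander: white bench timer lying on its back, 58x62x18 mm; origin at its underside.
There are look-alikes about, which are no part of the job. Several things have the shape of the cap; the one meant has the colours described above.

How it is judged:
On the way:
1. the cap's rim is home against the flange, with the band still slack (x of cap_mouth in the frame of stub_root above -0.002 m and distance between cap_mouth and stub_root below 0.005 m and contact force between shoe and manifold below 5 N), for 0.2 s.
At the end, for the whole second after the job is handed in: The cap's rim is within 2 mm of the flange face, its axis in line with the stub's within 0.17 rad and 5 mm, upright within 0.2 rad, still; the band's shoe presses on the stub with more than 20 N (and never pressed with more than 50 N) (x of cap_mouth in the frame of stub_root above -0.002 m and distance between cap_mouth and stub_root below 0.005 m and angle between the x axis of cap and the x axis of manifold, either way round below 0.17 rad and angle between cap's own z axis and vertical below 0.2 rad and contact force between shoe and manifold above 20 N and linear speed of cap below 0.02 m/s); the robot touches nothing.
It fails at once if the cap is rammed against the flange with more than 30 N (contact force between cap and port_flange above 30 N).
It fails at once if the band is overtightened: its shoe presses on the stub with more than 50 N (contact force between shoe and manifold above 50 N).
It fails at once if a bystander is shifted by more than 25 mm (distance of any of dish_0, bottle_amber_b, vial_0, forceps_2, timer from where it was at the start of the episode above 0.025 m).
It also fails if it takes over 72 s, if anything falls off the work surface, if the arm or the gripper's body presses on something with over 40 N, if the wrist force passes 120 N, or if a joint passes its speed limit or range.

## Working session

There is one attempt and no reset: what is moved stays moved. The work goes in short steps, Python scripts to look and compute and a shell command to move; the robot and the scene stay as the last step left them, time stands still between calls to the robot, and variables do not carry over. Pictures are saved under pics/ and viewed, and the job is handed in when it is done.

```bash
ls; mkdir -p pics; python3 - <<'E'
from cell import sensors, eyes, ctrl, spotter
import cv2
s=sensors.observe(); print(s); print(ctrl.grasp_offset)
for n in ["scene","top","wrist"]:
    p=eyes.read_camera(n); print(n,{k:v for k,v in p.items() if k!="color"})
    cv2.imwrite(f"pics/{n}0.png",p["color"][:,:,::-1])
E
```

```text
pics
{'time_s': 0.0, 'q': array([ 1.15299057,  0.46834311, -0.01159565,  1.60358763,  0.0060057 ,
        1.07141855, -0.05625868]), 'dq': array([ 3.08954356e-04,  8.70559314e-05, -3.14894399e-04, -1.16508744e-03,
        2.48262168e-03,  6.70695769e-04,  1.88465932e-03]), 'tau': array([-1.04853985e-03, -5.20570135e+01, -1.26943330e-02, -2.43755347e+01,
       -5.66848170e-02,  1.73700013e-02,  1.57460981e-04]), 'tcp_pos': array([ 0.23768039, -0.60437383,  0.21367736]), 'ee_rot': array([-1.49535311,  1.56907395,  2.02101879]), 'ft_force': array([-0.11057848,  0.49617323,  0.00515916]), 'wrist_torque': array([0.00998576, 0.0229594 , 0.01216556]), 'width': 1.0027747904662958}
-0.0187
scene {'vfov': 43.19266461890345, 'cx': 321.71763197294473, 'cy': 202.55390708506002, 'distortion': array([-0.09530353,  0.        ,  0.        ,  0.        ,  0.        ]), 'position': array([-0.12399082,  0.70049303,  0.78787002]), 'orientation': array([ 0.90142191, -0.01558336, -2.31455865]), 'shot': 1}
top {'vfov': 48.72699884588491, 'cx': 313.1574538133866, 'cy': 202.37941762113604, 'distortion': array([0.00012267, 0.        , 0.        , 0.        , 0.        ]), 'position': array([0.45074009, 0.08113634, 1.29770815]), 'orientation': array([ 5.56043702e-02,  7.00048251e-05, -1.59839458e+00]), 'shot': 2}
wrist {'vfov': 62.54992708579294, 'cx': 314.4426674831647, 'cy': 198.22212144749383, 'distortion': array([-0.01727891,  0.        ,  0.        ,  0.        ,  0.        ]), 'position': array([ 0.30452132, -0.57882755,  0.38497735]), 'orientation': array([-0.25443451,  0.00130988, -1.19664293]), 'shot': 3}
```

View pics/scene0.png

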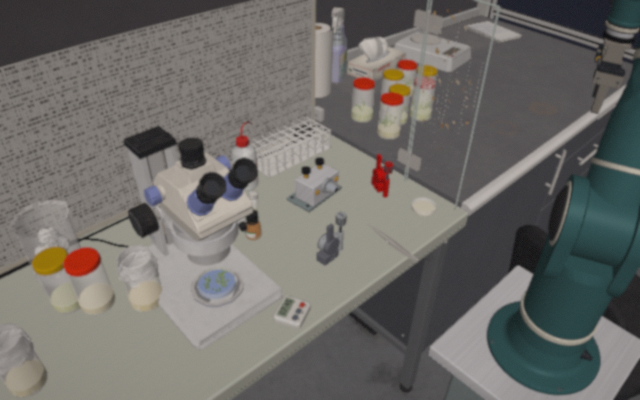

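View pics/top0.png

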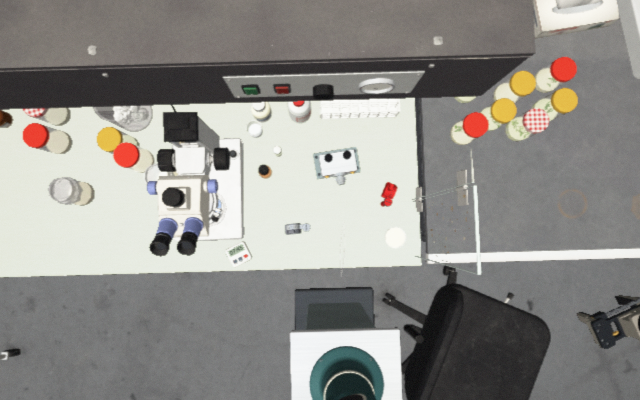

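View pics/wrist0.png

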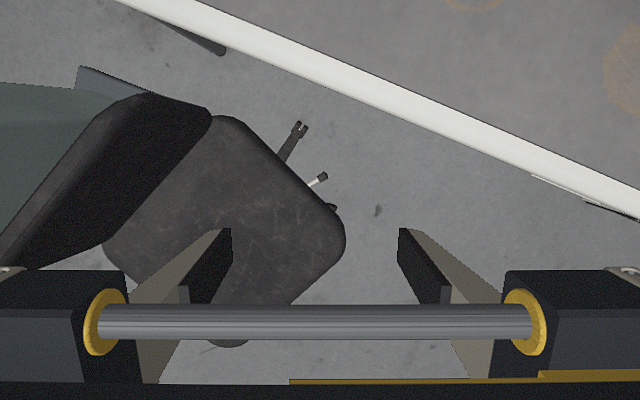

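```bash
cat > h.py <<'E'
import numpy as np, cv2
from scipy.spatial.transform import Rotation as R
from cell import sensors, eyes, ctrl, spotter
def K(p):
    f=200/np.tan(np.radians(p["vfov"]/2)); return np.array([[f,0,p["cx"]],[0,f,p["cy"]],[0,0,1.]])
def ray(p,uv):
    uv=np.array(uv,float).reshape(-1,1,2)
    n=cv2.undistortPoints(uv,K(p),p["distortion"]).reshape(-1,2)
    d=np.c_[n[:,0],-n[:,1],-np.ones(len(n))]
    return R.from_euler("xyz",p["orientation"]).apply(d)
def onz(p,uv,z):
    d=ray(p,uv); c=p["position"]; return c+d*((z-c[2])/d[:,2])[:,None]
def proj(p,X):
    X=np.atleast_2d(X); c=R.from_euler("xyz",p["orientation"]).inv().apply(X-p["position"])
    n=np.c_[c[:,0]/-c[:,2],-c[:,1]/-c[:,2],np.ones(len(c))]
    o,_=cv2.projectPoints(n,np.zeros(3),np.zeros(3),K(p),p["distortion"]); return o.reshape(-1,2)
def tri(ps,uvs):
    A=np.zeros((3,3));b=np.zeros(3)
    for p,uv in zip(ps,uvs):
        d=ray(p,[uv])[0]; d/=np.linalg.norm(d); M=np.eye(3)-np.outer(d,d); A+=M;b+=M@p["position"]
    return np.linalg.solve(A,b)
E
python3 - <<'E'
from h import *
ps={n:eyes.read_camera(n) for n in["scene","top"]}
t=ps["top"];s=ps["scene"]
np.set_printoptions(precision=3,suppress=True)
for uv in [(418,100),(418,265),(300,270),(297,229),(337,165)]: print(uv,onz(t,[uv],0)[0])
print("scene edge",onz(s,[(465,212),(417,262),(325,262)],0))
for nm in["cap","knob","manifold","port_flange","dish_0","bottle_amber_b","vial_0","forceps_2","timer"]:
    for n in ps:
        o=spotter.outline_of(nm,ps[n]); print(nm,n,[(np.round(a["extent"],1).tolist(),round(a["confidence"],2)) for a in o[:4]])
for n,(x0,y0,x1,y1) in {"top":(260,120,500,290),"scene":(280,0,520,300)}.items():
    c=ps[n]["color"][y0:y1,x0:x1,::-1]; cv2.imwrite(f"pics/{n}_z.png",cv2.resize(c,None,fx=600/240*1 if n=="top" else 2,fy=600/240 if n=="top" else 2,interpolation=cv2.INTER_CUBIC))
E
```

```text
(418, 100) [ 0.82  -0.242  0.   ]
(418, 265) [ 0.331 -0.222  0.   ]
(300, 270) [0.326 0.123 0.   ]
(297, 229) [0.446 0.129 0.   ]
(337, 165) [0.632 0.006 0.   ]
scene edge [[ 0.336 -0.225  0.   ]
 [ 0.306  0.003  0.   ]
 [ 0.441  0.154  0.   ]]
cap scene [([331.3, 239.6, 32.0, 53.1], 0.78), ([380.8, 176.4, 22.8, 44.0], 0.68)]
cap top [([299.1, 228.9, 25.5, 6.7], 0.81), ([386.4, 193.8, 15.5, 17.9], 0.71)]
knob scene [([342.6, 220.8, 9.9, 17.1], 0.69), ([388.5, 171.0, 8.8, 18.4], 0.63), ([314.8, 185.1, 53.8, 56.7], 0.27)]
knob top [([307.4, 227.3, 10.1, 8.3], 0.5), ([277.5, 151.9, 9.7, 9.2], 0.36), ([265.9, 172.8, 15.0, 16.7], 0.22)]
manifold scene [([315.5, 185.7, 58.3, 58.7], 0.82)]
manifold top [([337.1, 166.6, 48.7, 37.5], 0.74)]
port_flange scene [([341.4, 221.8, 10.7, 24.4], 0.72), ([249.9, 226.2, 14.9, 25.6], 0.65), ([323.8, 185.8, 8.7, 10.3], 0.44), ([399.5, 248.0, 31.3, 27.2], 0.19)]
port_flange top [([338.6, 174.9, 10.7, 4.1], 0.47)]
dish_0 scene []
dish_0 top [([398.0, 236.8, 24.3, 24.1], 0.8)]
bottle_amber_b scene [([251.7, 225.1, 16.3, 31.3], 0.62)]
bottle_amber_b top [([265.5, 172.7, 15.0, 12.6], 0.71), ([277.4, 151.1, 10.9, 11.2], 0.53)]
vial_0 scene [([251.8, 202.6, 11.1, 19.2], 0.57)]
vial_0 top [([275.7, 152.1, 9.8, 7.3], 0.57)]
forceps_2 scene [([393.9, 243.3, 45.1, 35.7], 0.78), ([333.1, 236.7, 37.7, 56.2], 0.29)]
forceps_2 top [([342.4, 231.4, 2.3, -1.6], 0.55)]
timer scene [([291.3, 311.7, 36.0, 30.2], 0.59)]
timer top [([237.1, 256.5, 24.9, 23.8], 0.63), ([296.5, 229.4, 22.6, 12.4], 0.62), ([308.5, 226.9, 12.3, 5.1], 0.28)]
```

View pics/top_z.png

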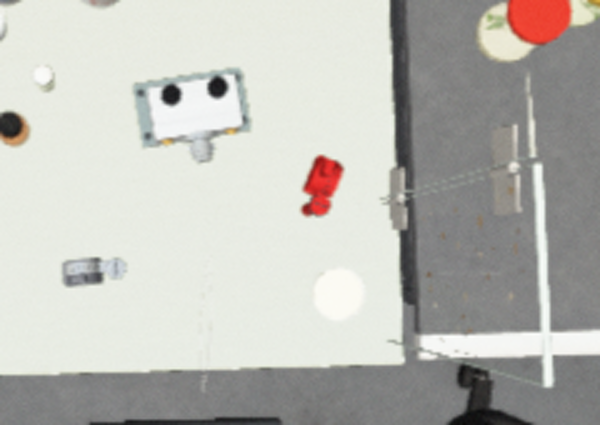

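View pics/scene_z.png

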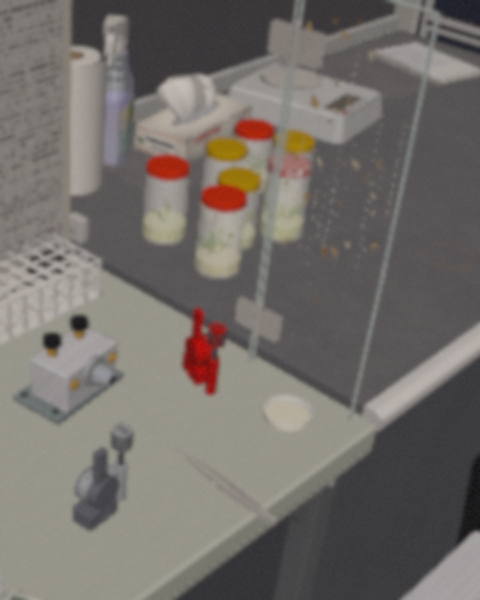

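```bash
python3 -m jog '[[1,-0.06,0,0,0,0,0],[1,-0.12,0,0,0,0,0],[1,-0.18,0,0,0,0,0],[1,-0.24,0,0,0,0,0],[1,-0.30,0,0,0,0,0],[1,-0.36,0,0,0,0,0],[1,-0.40,0,0,0,0,0],[1,-0.40,0,0,0,0,0]]' 20; python3 - <<'E'
from h import *
np.set_printoptions(precision=3,suppress=True)
s=sensors.observe(); print(s["q"],s["tcp_pos"]); print(R.from_euler("xyz",s["ee_rot"]).as_matrix())
p=eyes.read_camera("scene"); cv2.imwrite("pics/scene1.png",p["color"][:,:,::-1])
E
```

```text
time_s: 2.15
tcp_pos: [0.2354, -0.6002, 0.6026]
ee_rot: [1.513, 1.544, -1.256]
ft_force: [-1.2, 0.1, -0.3]
width: 1.001
[ 1.016  0.357  0.216  0.923 -0.077  1.841 -0.002] [ 0.235 -0.6    0.603]
[[ 0.008  0.364 -0.931]
 [-0.025 -0.931 -0.364]
 [-1.     0.026  0.002]]
```

View pics/scene1.png

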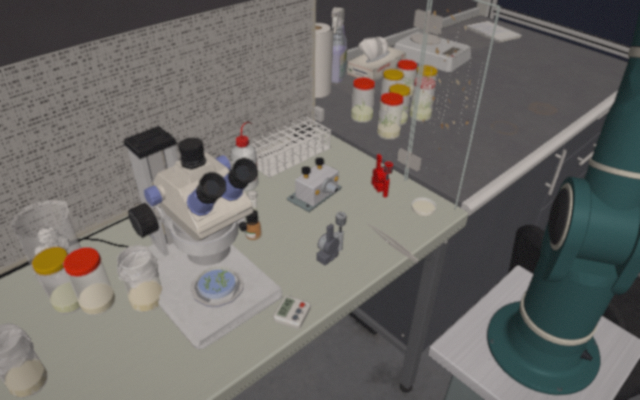

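```bash
python3 -m jog '[[1,0,-0.041,-0.031,-6,0,0],[1,0,-0.083,-0.063,-12,0,0],[1,0,-0.124,-0.094,-18,0,0],[1,0,-0.166,-0.126,-24,0,0],[1,0,-0.207,-0.157,-30,0,0],[1,0,-0.248,-0.188,-36,0,0]]'; python3 - <<'E'
from h import *
np.set_printoptions(precision=3,suppress=True)
s=sensors.observe(); print(s["q"],s["tcp_pos"]); print(R.from_euler("xyz",s["ee_rot"]).as_matrix())
p=eyes.read_camera("top"); cv2.imwrite("pics/top1.png",p["color"][:,:,::-1])
E
```

```text
time_s: 2.95
tcp_pos: [0.3208, -0.2974, 0.5924]
ee_rot: [0.718, 1.552, -1.415]
ft_force: [0.5, -0.2, 0.2]
width: 0.997
[ 0.727 -0.057 -0.061  1.422  0.01   1.762  0.105] [ 0.321 -0.297  0.592]
[[ 0.003  0.846 -0.533]
 [-0.019 -0.533 -0.846]
 [-1.     0.013  0.015]]
```

View pics/top1.png

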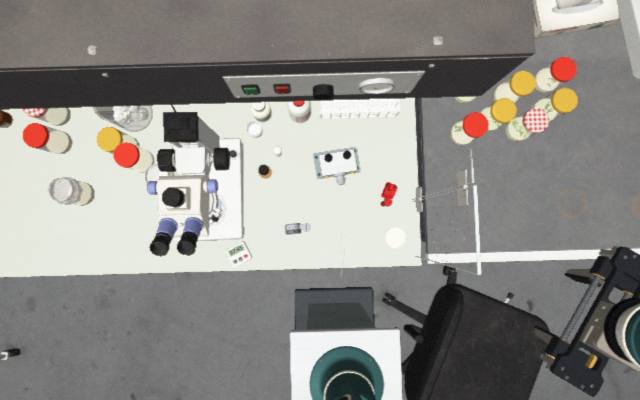

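```bash
python3 -m jog '[[1,-0.002,-0.020,-0.056,-5,0,0],[1,-0.004,-0.040,-0.112,-11,0,0],[1,-0.006,-0.060,-0.168,-16,0,0],[1,-0.008,-0.080,-0.224,-21,0,0],[1,-0.009,-0.100,-0.280,-27,0,0],[1,-0.01,-0.119,-0.339,-32,0,0],[1,-0.01,-0.119,-0.339,-32,0,0],[1,-0.01,-0.119,-0.339,-32,0,0]]'; python3 - <<'E'
from h import *
np.set_printoptions(precision=3,suppress=True)
s=sensors.observe(); print(s["q"],s["tcp_pos"]); print(R.from_euler("xyz",s["ee_rot"]).as_matrix())
for n in["top","wrist"]:
    p=eyes.read_camera(n); cv2.imwrite(f"pics/{n}2.png",p["color"][:,:,::-1])
E
```

```text
time_s: 4.0
tcp_pos: [0.3986, 0.0602, 0.5963]
ee_rot: [0.123, 1.552, -1.439]
ft_force: [0.1, -0.8, -0.6]
width: 1.003
[ 0.374 -0.097 -0.538  1.437 -0.031  1.789 -0.16 ] [0.399 0.06  0.596]
[[ 0.002  1.     0.009]
 [-0.019  0.009 -1.   ]
 [-1.     0.002  0.019]]
```

View pics/wrist2.png

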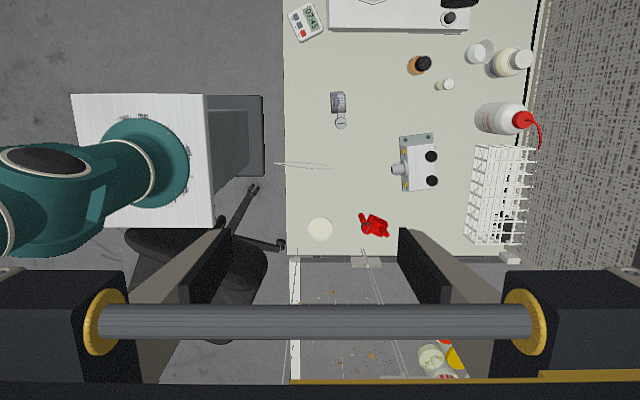

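View pics/top2.png

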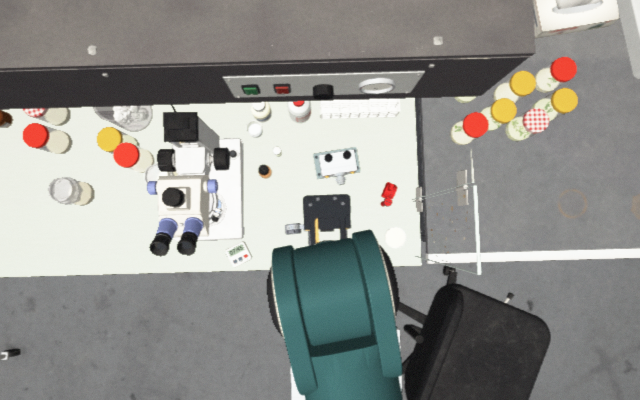

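```bash
python3 - <<'E'
from h import *
np.set_printoptions(precision=3,suppress=True)
w=eyes.read_camera("wrist"); t=eyes.read_camera("top"); print(w["position"],w["orientation"])
s=sensors.observe()
print(proj(w,[s["tcp_pos"]]))
print(onz(w,[(337,103),(341,123),(400,170),(340,160)],0.05))
for nm in["cap","knob","manifold","port_flange"]:
  for n,p in(("w",w),("t",t)):
    o=spotter.outline_of(nm,p); print(nm,n,[(np.round(a["extent"],1).tolist(),round(a["confidence"],2)) for a in o[:4]])
c=w["color"][70:220,300:460,::-1]; cv2.imwrite("pics/w2z.png",cv2.resize(c,None,fx=4,fy=4,interpolation=cv2.INTER_CUBIC))
E
```

```text
[0.399 0.133 0.767] [-0.273 -0.004  0.006]
[[312.661 243.444]]
[[ 0.449  0.14   0.05 ]
 [ 0.458  0.099  0.05 ]
 [ 0.592 -0.002  0.05 ]
 [ 0.458  0.02   0.05 ]]
cap w [([338.9, 109.6, 20.4, 39.6], 0.84), ([372.8, 226.1, 31.3, 24.4], 0.62)]
cap t [([297.1, 228.8, 20.1, 6.5], 0.61), ([389.8, 193.2, 18.0, 18.3], 0.56)]
knob w [([343.1, 120.9, 14.0, 11.6], 0.43)]
knob t [([388.1, 202.8, 6.1, 9.1], 0.42)]
manifold w [([414.2, 162.4, 43.7, 60.1], 0.8)]
manifold t [([337.0, 165.1, 44.3, 38.2], 0.65)]
port_flange w [([404.1, 166.1, 7.5, 18.5], 0.39)]
port_flange t [([340.0, 174.2, 11.2, 4.1], 0.39)]
```

View pics/w2z.png

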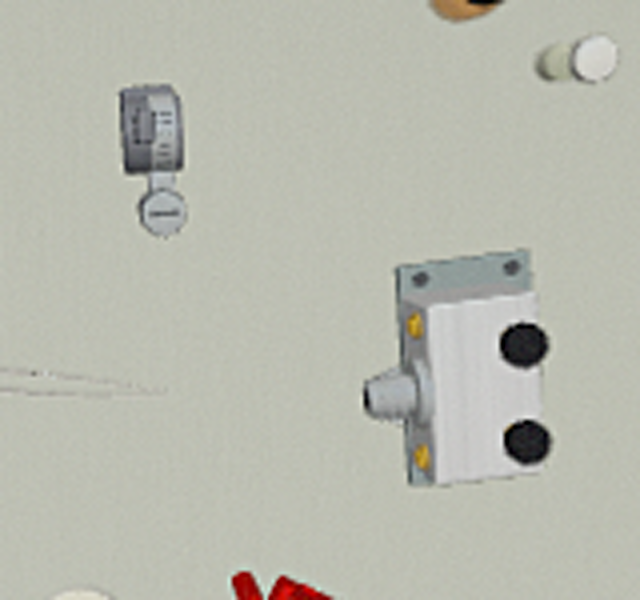

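```bash
python3 -m jog '[[1,0.06,0.01,0.0,0,1.1,0],[1,0.12,0.02,0.0,0,1.1,0],[1,0.18,0.02,0,0,1.1,0],[1,0.24,0.02,0.0,0,1.1,0],[1,0.275,0.02,0.005,0,1.1,0],[1,0.275,0.02,0.005,0,1.1,0],[1,0.275,0.02,0.005,0,1.1,0]]'; python3 - <<'E'
from h import *
np.set_printoptions(precision=3,suppress=True)
s=sensors.observe(); print(s["q"],s["tcp_pos"],s["wrist_torque"]); print(R.from_euler("xyz",s["ee_rot"]).as_matrix())
w=eyes.read_camera("wrist"); print(w["position"],w["orientation"])
import pickle; pickle.dump(w,open("w3.pkl","wb"))
for nm in["cap","knob","manifold","port_flange"]:
    o=spotter.outline_of(nm,w); print(nm,[(np.round(a["extent"],1).tolist(),round(a["confidence"],2)) for a in o[:4]])
cv2.imwrite("pics/w3.png",w["color"][:,:,::-1])
E
```

```text
time_s: 5.48
tcp_pos: [0.4214, 0.0513, 0.3247]
ee_rot: [1.8, 1.563, 0.238]
ft_force: [1.0, -0.5, -0.5]
width: 1.002
[ 0.372 -0.009 -0.558  1.951 -0.005  1.19  -0.174] [0.421 0.051 0.325] [-0.02  -0.089 -0.03 ]
[[ 0.008  1.     0.01 ]
 [ 0.002  0.009 -1.   ]
 [-1.     0.008 -0.002]]
[0.42  0.122 0.496] [-0.253 -0.008  0.009]
cap [([336.8, 110.5, 29.0, 62.4], 0.95), ([388.9, 285.0, 47.2, 39.6], 0.82), ([465.3, 38.6, 46.8, 38.5], 0.63)]
knob [([341.9, 130.8, 24.5, 21.6], 0.86), ([379.2, 293.1, 22.2, 18.5], 0.53)]
manifold [([457.9, 191.3, 78.0, 93.4], 0.69)]
port_flange [([438.4, 199.4, 13.9, 33.9], 0.57)]
```

View pics/w3.png

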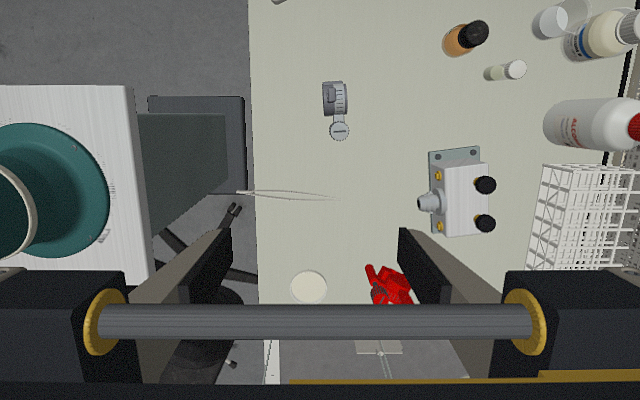

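```bash
python3 - <<'E'
import pickle,cv2
w=pickle.load(open("w3.pkl","rb"))
c=w["color"][:,:,::-1]
cv2.imwrite("pics/w3c.png",cv2.resize(c[70:150,300:380],None,fx=7,fy=7,interpolation=cv2.INTER_CUBIC))
cv2.imwrite("pics/w3m.png",cv2.resize(c[140:245,405:505],None,fx=5.5,fy=5.5,interpolation=cv2.INTER_CUBIC))
E
```

```text
(no output)
```

View pics/w3c.png

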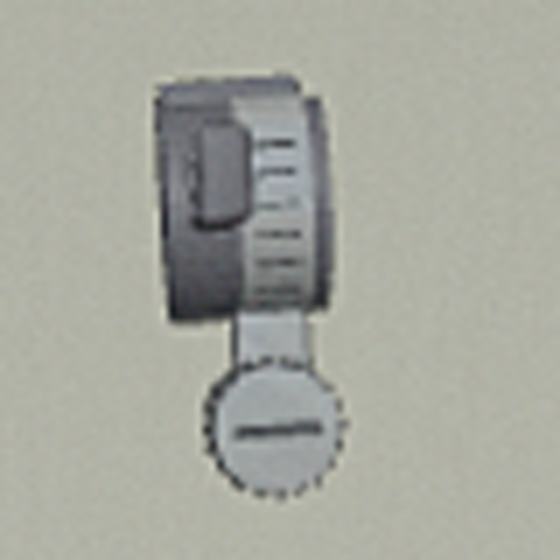

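View pics/w3m.png

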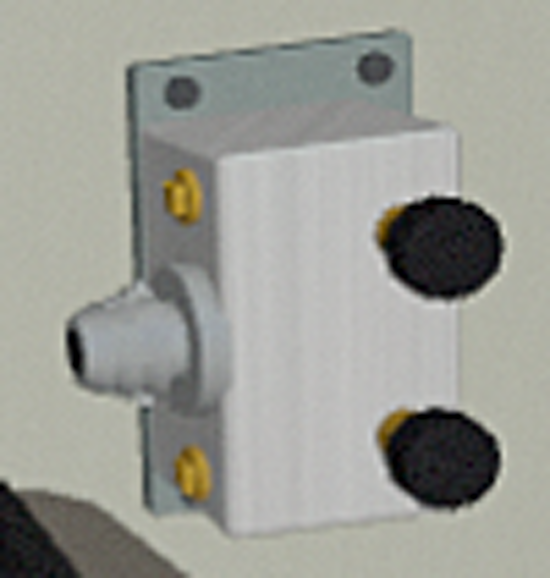

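```bash
python3 - <<'E'
from h import *
import pickle
np.set_printoptions(precision=4,suppress=True)
w=pickle.load(open("w3.pkl","rb"))
def Z(pts,f,ox,oy): return (np.array(pts,float)+.5)/f-.5+[ox,oy]
C=lambda *p:Z(p,7,300,70); M=lambda *p:Z(p,5.5,405,140)
k=onz(w,C((276,428)),.100)[0]; t=onz(w,C((226,171)),.100)[0]
print("knob",k,"tab",t,t-k,np.degrees(np.arctan2(*( (t-k)[1::-1]))))
print("tab edges",onz(w,C((205,122),(250,122),(250,222),(200,222)),.1))
# tube silhouette at axis height
e=onz(w,C((158,90),(170,320),(325,100),(327,305)),.041); print(e)
# band ticks at z=.08
b=onz(w,C((254,143),(295,143),(254,236),(300,233),(254,263),(300,261)),.08);print("ticks",[np.degrees(np.arctan2((b[i+1]-b[i])[1],(b[i+1]-b[i])[0])) for i in(0,2,4)])
# manifold top corners
m=onz(w,M((221,156),(457,127),(235,532),(412,517)),.067); print(m)
v=m[2]-m[0];print("yaw front",np.degrees(np.arctan2(v[0],-v[1])),np.linalg.norm(v)); v=m[1]-m[0];print("yaw side",np.degrees(np.arctan2(v[1],v[0])),np.linalg.norm(v))
pl=onz(w,M((130,65),(411,32),(148,512)),.004);print("plate",pl); v=pl[1]-pl[0];print(np.degrees(np.arctan2(v[1],v[0]))); v=pl[2]-pl[0];print(np.degrees(np.arctan2(v[0],-v[1])))
vk=onz(w,M((445,248),(443,459)),.093);print("valves",vk, np.degrees(np.arctan2(*((vk[1]-vk[0])[:2]*[1,-1]))))
E
```

```text
knob [0.4528 0.1019 0.1   ] tab [0.4435 0.1433 0.1   ] [-0.0093  0.0414  0.    ] 102.70526100312604
tab edges [[0.4399 0.151  0.1   ]
 [0.4473 0.151  0.1   ]
 [0.4476 0.1353 0.1   ]
 [0.4394 0.1352 0.1   ]]
[[0.4339 0.161  0.041 ]
 [0.4368 0.1191 0.041 ]
 [0.4652 0.1595 0.041 ]
 [0.4668 0.1222 0.041 ]]
ticks [np.float64(0.586319919984946), np.float64(4.1623471000793995), np.float64(2.9636380532406483)]
[[ 0.5969  0.0533  0.067 ]
 [ 0.6534  0.0609  0.067 ]
 [ 0.611  -0.0429  0.067 ]
 [ 0.6559 -0.0387  0.067 ]]
yaw front 8.30762197152753 0.09722609729363725
yaw side 7.607764873456486 0.05699648989933674
plate [[ 0.5952  0.068   0.004 ]
 [ 0.6713  0.0778  0.004 ]
 [ 0.6128 -0.061   0.004 ]]
7.269675751533547
7.765331238471652
valves [[ 0.6404  0.0366  0.093 ]
 [ 0.6471 -0.0143  0.093 ]] 7.46235827566505
```

```bash
python3 - <<'E'
from h import *
import pickle
np.set_printoptions(precision=4,suppress=True)
w=pickle.load(open("w3.pkl","rb"))
def Z(pts,f,ox,oy): return (np.array(pts,float)+.5)/f-.5+[ox,oy]
def inv(uv,f,ox,oy): return (np.array(uv)-[ox,oy]+.5)*f-.5
M=lambda *p:Z(p,5.5,405,140)
print(onz(w,M((76,352)),.0485))
yaw=np.radians(7.7); ux=np.array([np.cos(yaw),np.sin(yaw),0]); uy=np.array([-ux[1],ux[0],0]); uz=np.array([0,0,1.])
img=cv2.resize(w["color"][140:245,405:505,::-1],None,fx=5.5,fy=5.5,interpolation=cv2.INTER_CUBIC)
mid=np.array([.604,.0052,0])
for d,col in((.006,(0,0,255)),(.010,(0,255,0))):
    root=mid-ux*d+uz*.0485
    th=np.linspace(0,2*np.pi,60)
    for r,off in((.020,0),(.014,0),(.0095,-.025)):
        P=np.array([root+ux*off+r*(np.cos(a)*uy+np.sin(a)*uz) for a in th])
        q=inv(proj(w,P),5.5,405,140).astype(int); cv2.polylines(img,[q],True,col,1)
P=[mid+uy*s*.05+uz*.067+ux*e for s,e in((1,0),(-1,0),(-1,.06),(1,.06))]
cv2.polylines(img,[inv(proj(w,P),5.5,405,140).astype(int)],True,(255,0,0),1)
cv2.imwrite("pics/w3mo.png",img)
img=cv2.resize(w["color"][70:150,300:380,::-1],None,fx=7,fy=7,interpolation=cv2.INTER_CUBIC)
for yw,col in((2,(0,0,255)),(4,(0,255,0))):
    yaw=np.radians(yw);ux=np.array([np.cos(yaw),np.sin(yaw),0]); uy=np.array([-ux[1],ux[0],0])
    kn=np.array([.4528,.1019,0]); o=kn+uy*.038
    for x in(-.015,.015):
        P=np.array([o+ux*x+uz*.041+.0195*(np.cos(a)*uy+np.sin(a)*uz) for a in th]); cv2.polylines(img,[inv(proj(w,P),7,300,70).astype(int)],True,col,1)
    P=[o+ux*(-.0065+a*.0045)+uy*(.004+b*.008)+uz*.1 for a,b in((1,1),(1,-1),(-1,-1),(-1,1))]
    cv2.polylines(img,[inv(proj(w,P),7,300,70).astype(int)],True,col,1)
    P=[kn+uz*.1+.011*(np.cos(a)*uy+np.sin(a)*ux) for a in th]; cv2.polylines(img,[inv(proj(w,P),7,300,70).astype(int)],True,col,1)
cv2.imwrite("pics/w3co.png",img)
E
```

```text
[[ 0.5724 -0.0008  0.0485]]
```

View pics/w3mo.png

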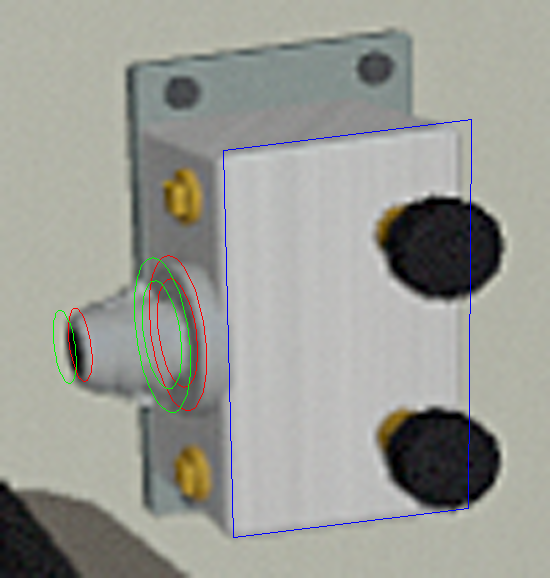

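View pics/w3co.png

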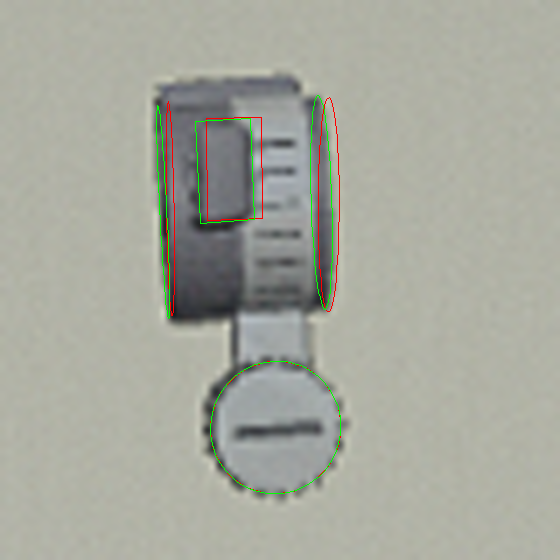

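```bash
python3 -m jog '[[1,0.0,0.01,-0.045,-2,0,-0.4],[1,0.04,0.021,-0.0913,-3.5,0,-0.4],[1,0.10,0.021,-0.0913,-3.5,0,-0.4],[1,0.15,0.021,-0.0913,-3.5,0,-0.4],[1,0.15,0.021,-0.0913,-3.5,0,-0.4],[1,0.15,0.021,-0.0913,-3.5,0,-0.4]]'; cat > look.py <<'E'
from h import *
import sys,pickle
np.set_printoptions(precision=4,suppress=True)
s=sensors.observe(); print(s["q"],s["tcp_pos"],"F",s["ft_force"],"T",s["wrist_torque"],"w",s["width"]*92); print(R.from_euler("xyz",s["ee_rot"]).as_matrix())
for a in sys.argv[2:]:
    n=a.split(":"); p=eyes.read_camera(n[0]); c=p["color"][:,:,::-1]; pickle.dump(p,open(f"{sys.argv[1]}_{n[0]}.pkl","wb"))
    if len(n)>1:
        x0,y0,x1,y1=map(int,n[1].split(",")); f=min(800/(x1-x0),600/(y1-y0)); f=min(f,8); c=cv2.resize(c[y0:y1,x0:x1],None,fx=f,fy=f,interpolation=cv2.INTER_CUBIC); print(n,f)
    cv2.imwrite(f"pics/{sys.argv[1]}_{n[0]}.png",c)
E
python3 look.py a4 wrist
```

```text
time_s: 6.48
tcp_pos: [0.4437, 0.1435, 0.1764]
ee_rot: [2.041, 1.567, 0.541]
ft_force: [0.3, -0.6, 0.9]
width: 1.002
[ 0.18    0.2781 -0.6434  2.0446  0.2148  0.8798 -0.5118] [0.4437 0.1435 0.1764] F [ 0.2927 -0.6279  0.871 ] T [-0.0526 -0.0851 -0.0499] w 92.19779786661799
[[ 0.0035  0.9975  0.0704]
 [ 0.0021  0.0703 -0.9975]
 [-1.      0.0036 -0.0018]]
```

View pics/a4_wrist.png

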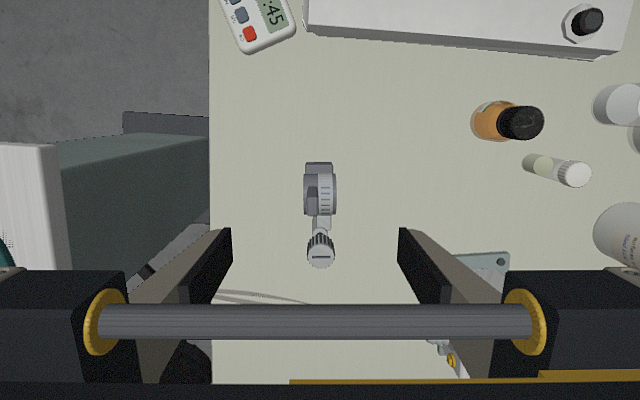

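```bash
python3 - <<'E'
from h import *
import pickle
w=pickle.load(open("a4_wrist.pkl","rb")); f=6
img=cv2.resize(w["color"][150:275,270:370,::-1],None,fx=f,fy=f*0.8*1.0,interpolation=cv2.INTER_CUBIC) if 0 else cv2.resize(w["color"][155:275,270:370,::-1],None,fx=5,fy=5,interpolation=cv2.INTER_CUBIC); f=5
th=np.linspace(0,6.28,60); yaw=np.radians(4);ux=np.array([np.cos(yaw),np.sin(yaw),0]); uy=np.array([-ux[1],ux[0],0]);uz=np.array([0,0,1.])
def dr(P,col): cv2.polylines(img,[((proj(w,P)-[270,155]+.5)*f-.5).astype(int)],True,col,1)
kn=np.array([.4528,.1019,0]); o=kn+uy*.038
dr([o+ux*(-.0065+a*.0045)+uy*(.004+b*.008)+uz*.1 for a,b in((1,1),(1,-1),(-1,-1),(-1,1))],(0,255,0))
dr([kn+uz*.1+.011*(np.cos(a)*uy+np.sin(a)*ux) for a in th],(0,255,0))
g=np.array([.4437,.1435,.1]); dr([g-ux*.01,g+ux*.01],(0,0,255)); dr([g-uy*.01,g+uy*.01],(0,0,255))
cv2.imwrite("pics/a4o.png",img)
E
```

```text
(no output)
```

View pics/a4o.png

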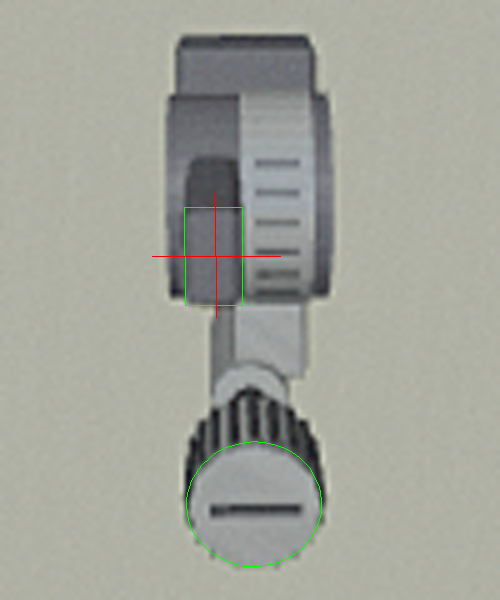

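```bash
python3 -m jog '[[1,0.05,0,0,0,0,-0.2],[1,0.09,0,0,0,0,-0.2],[1,0.107,0,0,0,0,-0.2],[1,0.107,0,0,0,0,-0.2],[0.4,0.107,0,0,0,0,-0.2],[0.2,0.107,0,0,0,0,-0.2]]' 15; python3 look.py a5 wrist top:270,190,350,250
```

```text
time_s: 7.28
tcp_pos: [0.4457, 0.1439, 0.0712]
ee_rot: [2.01, 1.566, 0.509]
ft_force: [0.8, 0.0, 0.3]
width: 0.804
[ 0.0814  0.4541 -0.5523  2.1187  0.3838  0.6605 -0.6619] [0.4457 0.1439 0.0712] F [0.7922 0.0459 0.3475] T [-0.0343 -0.0416 -0.0434] w 73.93641313221966
[[ 0.0041  0.9975  0.07  ]
 [ 0.0023  0.0699 -0.9975]
 [-1.      0.0043 -0.002 ]]
['top', '270,190,350,250'] 8
```

View pics/a5_wrist.png

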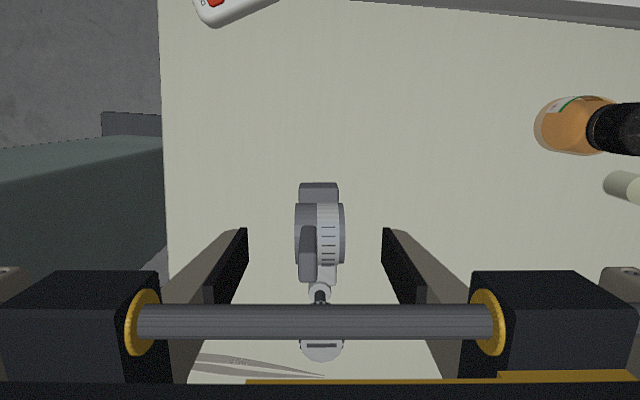

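```bash
python3 -m jog '[[0.5,0.002,-0.002,0,0,0,0],[0.4,0.002,-0.002,0,0,0,0],[0.3,0.002,-0.002,0,0,0,0],[0.2,0.002,-0.002,0,0,0,0],[0.15,0.002,-0.002,0,0,0,0],[0.05,0.002,-0.002,0,0,0,0],[0,0.002,-0.002,0,0,0,0],[0,0.002,-0.002,0,0,0,0],[0,0.002,-0.002,0,0,0,0]]' 25; python3 look.py a6 wrist scene:270,180,420,300
```

```text
time_s: 8.5
tcp_pos: [0.4431, 0.1436, 0.0687]
ee_rot: [2.091, 1.567, 0.59]
ft_force: [-0.9, 0.2, -1.1]
width: 0.099
[ 0.0789  0.4557 -0.55    2.1248  0.3867  0.6541 -0.6662] [0.4431 0.1436 0.0687] F [-0.8642  0.2452 -1.1234] T [ 0.0313 -0.1193 -0.0044] w 9.062253312418884
[[ 0.0029  0.9976  0.0699]
 [ 0.002   0.0699 -0.9976]
 [-1.      0.0031 -0.0018]]
['scene', '270,180,420,300'] 5.0
```

View pics/a6_scene.png

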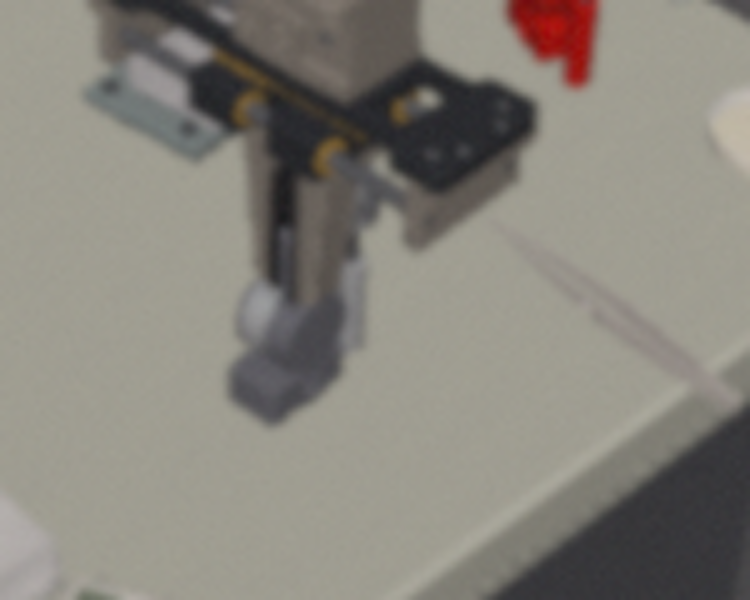

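View pics/a6_wrist.png

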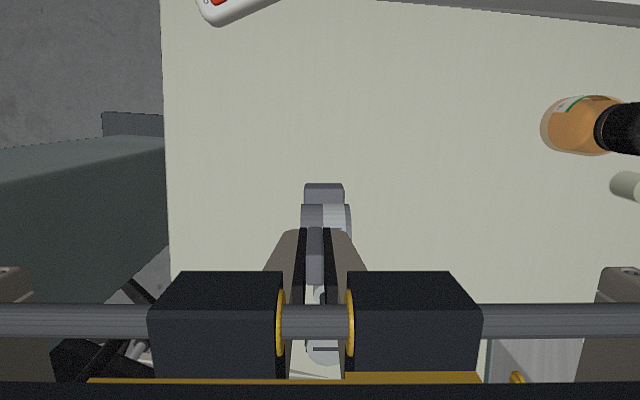

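```bash
python3 -m jog '[[0,-0.025,0,0,0,0,0],[0,-0.05,0,0,0,0,0],[0,-0.05,0.013,0.025,-0.6,0,0],[0,-0.05,0.026,0.050,-1.2,0,0],[0,-0.05,0.039,0.075,-1.8,0,0],[0,-0.05,0.052,0.100,-2.5,0,0],[0,-0.05,0.065,0.126,-3.1,0,0],[0,-0.05,0.078,0.1513,-3.7,0,0],[0,-0.03,0.078,0.1513,-3.7,0,0],[0,-0.03,0.078,0.1513,-3.7,0,-0.1]]'; python3 look.py a7 wrist scene:260,130,420,250 top:290,140,390,215
```

```text
time_s: 9.85
tcp_pos: [0.5301, -0.0023, 0.0975]
ee_rot: [-2.461, 1.568, 2.386]
ft_force: [-0.9, -0.0, -1.1]
width: 0.092
[ 0.3763  0.496  -0.5406  1.9583  0.3515  0.7824 -0.2303] [ 0.5301 -0.0023  0.0975] F [-0.9415 -0.0226 -1.0582] T [-0.0473 -0.0528  0.0568] w 8.440997350452637
[[-0.0021  0.991   0.1337]
 [ 0.002   0.1337 -0.991 ]
 [-1.     -0.0019 -0.0023]]
['scene', '260,130,420,250'] 5.0
['top', '290,140,390,215'] 8.0
```

View pics/a7_wrist.png

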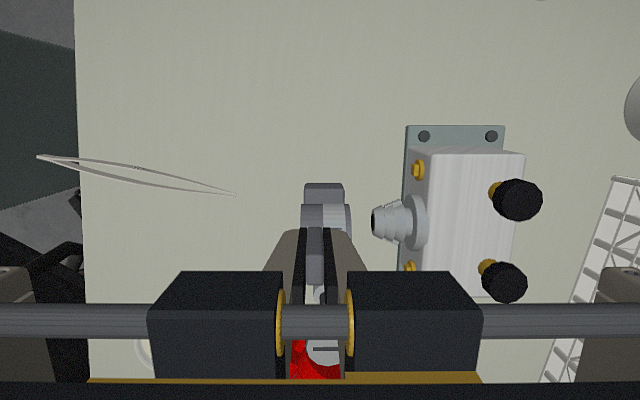

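View pics/a7_scene.png

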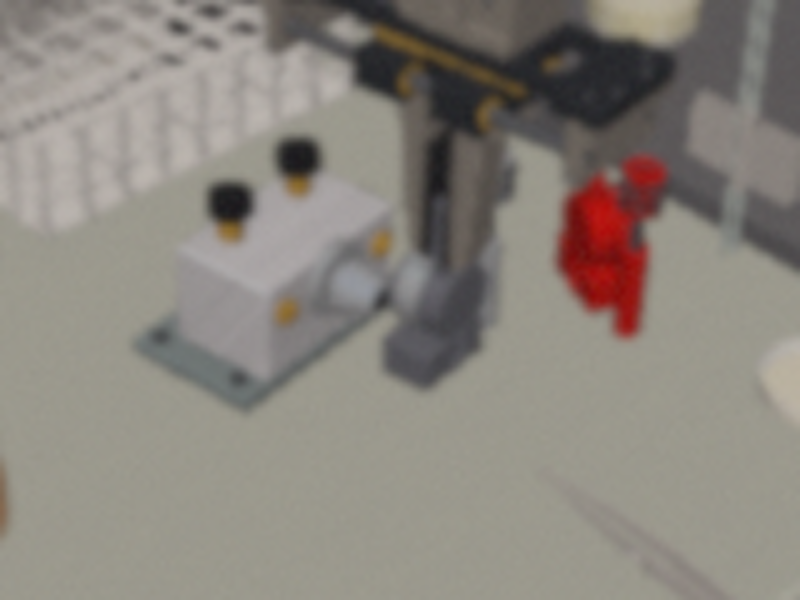

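View pics/a7_top.png

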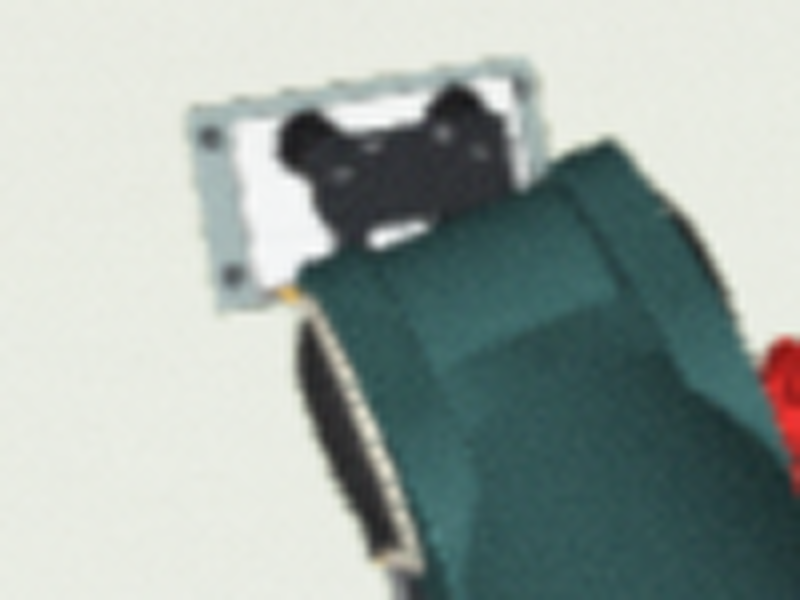

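```bash
cat > ov.py <<'E'
from h import *
import pickle,sys
w=pickle.load(open(sys.argv[1],"rb")); rx,ry,yd=map(float,sys.argv[2:5]); x0,y0,x1,y1=map(int,sys.argv[5].split(","))
f=min(800/(x1-x0),600/(y1-y0))
img=cv2.resize(w["color"][y0:y1,x0:x1,::-1],None,fx=f,fy=f,interpolation=cv2.INTER_CUBIC)
th=np.linspace(0,6.28,60); uz=np.array([0,0,1.])
yaw=np.radians(yd);ux=np.array([np.cos(yaw),np.sin(yaw),0]); uy=np.array([-ux[1],ux[0],0]);root=np.array([rx,ry,.0485])
def dr(P,col,cl=True): cv2.polylines(img,[((proj(w,P)-[x0,y0]+.5)*f-.5).astype(int)],cl,col,1)
for r,off in((.020,0),(.014,0),(.014,-.012),(.0095,-.025)): dr([root+ux*off+r*(np.cos(a)*uy+np.sin(a)*uz) for a in th],(0,0,255))
o=root*[1,1,0]+ux*.006
dr([o+uy*s*.05+uz*.067+ux*e for s,e in((1,0),(-1,0),(-1,.06),(1,.06))],(255,0,0))
if len(sys.argv)>7:
    tx,ty,cy=map(float,sys.argv[7:10]);dz=float(sys.argv[10]); y=np.radians(cy);vx=np.array([np.cos(y),np.sin(y),0]);vy=np.array([-vx[1],vx[0],0])
    t=np.array([tx,ty,dz])
    o=t+.0065*vx-.004*vy
    for x in(-.015,.015): dr([o+vx*x+uz*.041+.0195*(np.cos(a)*vy+np.sin(a)*uz) for a in th],(0,255,0))
cv2.imwrite(sys.argv[6],img)
E
python3 ov.py a7_wrist.pkl .598 .0031 7.7 290,110,550,305 pics/a7o.png .5301 -.0023 7.7 .0288
```

```text
(no output)
```

View pics/a7o.png

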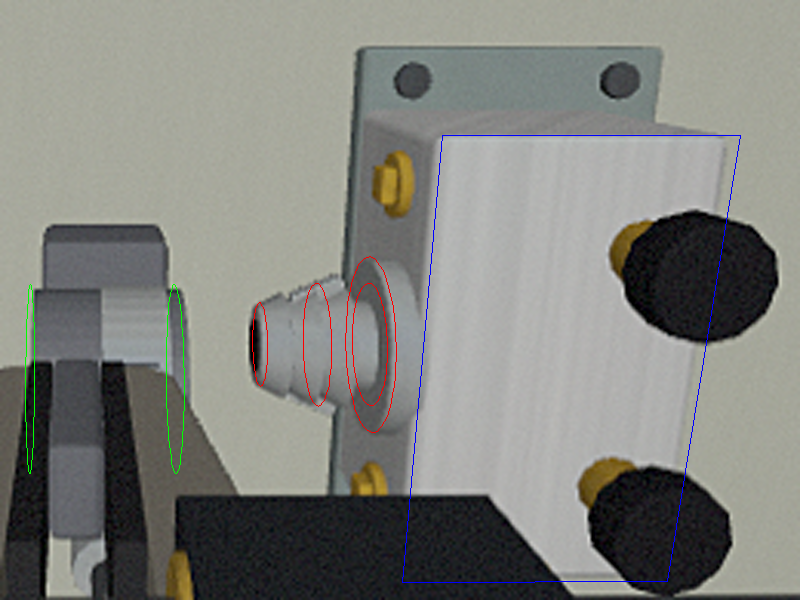

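```bash
python3 -m jog '[[0,0.010,0.001,-0.0005,0,0,0.1],[0,0.0213,0.0015,-0.0007,0,0,0.1],[0,0.0213,0.0015,-0.0007,0,0,0.1],[0,0.0213,0.0015,-0.0007,0,0,0.1]]'; python3 look.py a8 wrist scene:310,160,370,205;  python3 ov.py a8_wrist.pkl .598 .0031 7.7 290,110,550,305 pics/a8o.png .5316 -.0018 7.7 .0075
```

```text
time_s: 10.5
tcp_pos: [0.533, -0.0003, 0.0778]
ee_rot: [2.07, 1.567, 0.635]
ft_force: [-0.2, 0.6, -1.3]
width: 0.096
[ 0.357   0.5269 -0.5229  1.9663  0.378   0.7411 -0.2536] [ 0.533  -0.0003  0.0778] F [-0.2179  0.6215 -1.2557] T [-0.0364 -0.0702 -0.0497] w 8.798672001736506
[[ 0.0032  0.9908  0.1353]
 [ 0.0024  0.1353 -0.9908]
 [-1.      0.0035 -0.0019]]
['scene', '310,160,370,205'] 8
```

View pics/a8o.png

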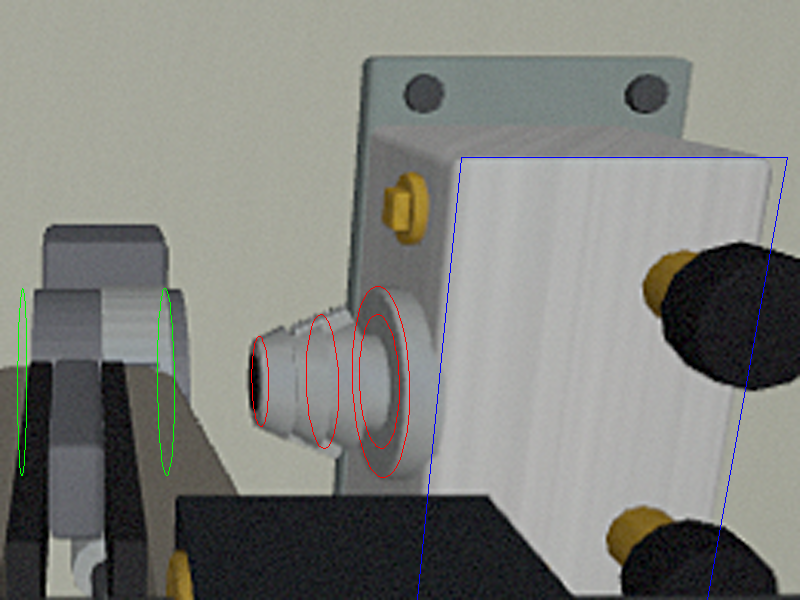

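View pics/a8_scene.png

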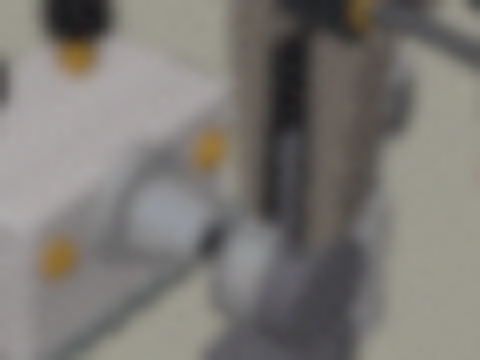

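```bash
python3 ov.py a8_wrist.pkl .598 .0028 7.7 290,150,450,270 pics/a8p.png .5338 -.0016 7.8 .0091
```

```text
(no output)
```

View pics/a8p.png

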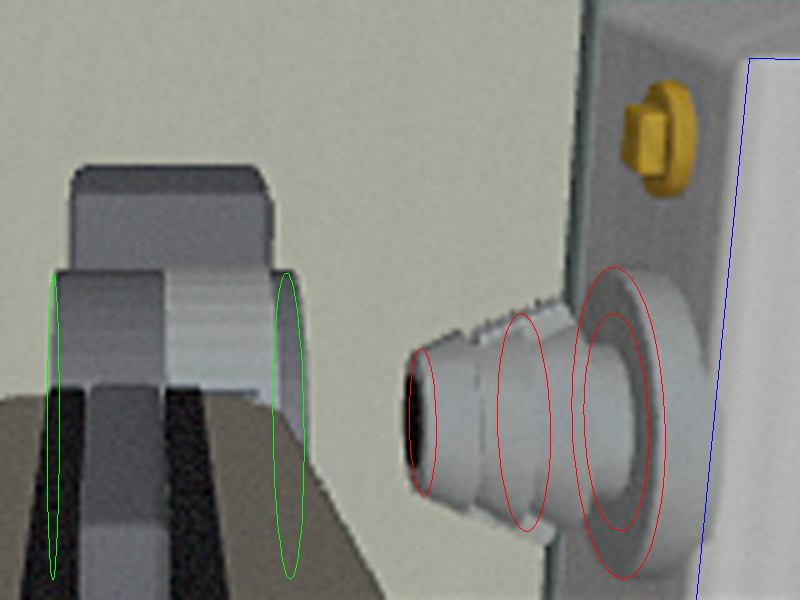

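```bash
python3 -m jog '[[0,0.0016,0.002,0.0005,0,0,0],[0,0.0016,0.005,0.0005,0,0,0],[0,0.0016,0.008,0.0005,0,0,0],[0,0.0016,0.011,0.0005,0,0,0],[0,0.0016,0.014,0.0005,0,0,0],[0,0.0016,0.017,0.0005,0,0,0],[0,0.0016,0.020,0.0005,0,0,0],[0,0.0016,0.020,0.0005,0,0,0]]' 40; python3 look.py a9 wrist;  python3 ov.py a9_wrist.pkl .598 .0026 7.8 290,150,450,270 pics/a9p.png
```

```text
time_s: 11.6
tcp_pos: [0.5534, 0.002, 0.0765]
ee_rot: [1.973, 1.566, 0.538]
ft_force: [0.1, 0.7, -1.5]
width: 0.097
[ 0.3419  0.5556 -0.5157  1.9192  0.3839  0.7604 -0.255 ] [0.5534 0.002  0.0765] F [ 0.1161  0.7469 -1.5203] T [-0.0074 -0.0653 -0.0618] w 8.904968375790682
[[ 0.0041  0.9908  0.1352]
 [ 0.0024  0.1352 -0.9908]
 [-1.      0.0043 -0.0018]]
```

View pics/a9p.png

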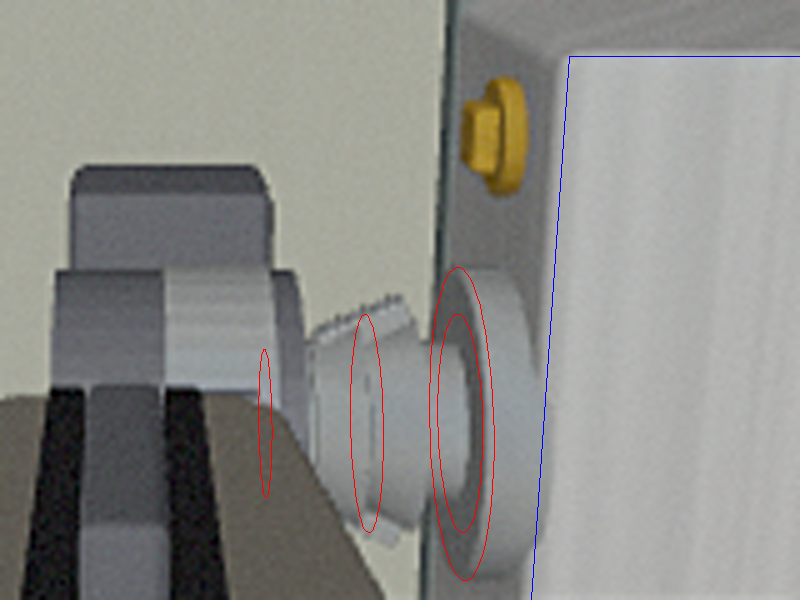

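```bash
python3 -m jog '[[0,0,0.002,0,0,0,-0.2],[0,0,0.004,0,0,0,-0.2],[0,0,0.006,0,0,0,-0.2],[0,0,0.008,0,0,0,-0.2],[0,0,0.010,0,0,0,-0.2]]'; python3 -m jog '[[0,0,0.001,0,0,0,0],[0,0,0.002,0,0,0,0]]'; python3 look.py b0 wrist;  python3 ov.py b0_wrist.pkl .598 .0026 7.8 290,150,450,270 pics/b0p.png
```

```text
time_s: 12.28
tcp_pos: [0.5632, 0.0033, 0.0765]
ee_rot: [2.858, 1.569, 1.423]
ft_force: [0.3, -0.5, -0.9]
width: 0.09
time_s: 12.52
tcp_pos: [0.5649, 0.0034, 0.0764]
ee_rot: [-2.979, 1.569, 1.868]
ft_force: [-0.8, -0.2, -1.3]
width: 0.094
[ 0.3325  0.5732 -0.5122  1.8879  0.3852  0.7795 -0.2542] [0.5649 0.0034 0.0764] F [-0.8335 -0.1854 -1.3165] T [-0.1095  0.1389 -0.0229] w 8.65056891386183
[[-0.0005  0.9908  0.135 ]
 [ 0.0017  0.135  -0.9908]
 [-1.     -0.0003 -0.0017]]
```

View pics/b0p.png

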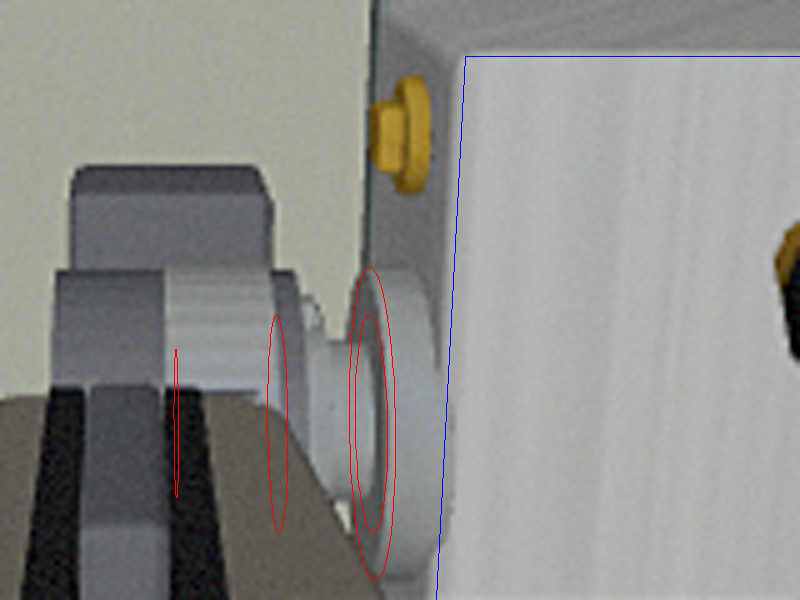

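```bash
for i in 1 2 3; do python3 -m jog '[[0,0,0.001,0,0,0,0],[0,0,0.002,0,0,0,0]]' | grep -E "tcp|force"; done; python3 look.py b1 wrist;  python3 ov.py b1_wrist.pkl .598 .0026 7.8 290,150,450,270 pics/b1p.png
```

```text
tcp_pos: [0.5663, 0.0036, 0.0762]
ft_force: [-1.0, -0.8, -1.4]
tcp_pos: [0.5683, 0.0039, 0.0761]
ft_force: [-1.9, -0.2, -1.3]
tcp_pos: [0.5705, 0.0042, 0.0761]
ft_force: [-0.8, -0.1, -1.6]
[ 0.3281  0.5817 -0.5104  1.8735  0.3862  0.7869 -0.254 ] [0.5705 0.0042 0.0761] F [-0.7725 -0.1013 -1.5888] T [-0.0529  0.253  -0.0751] w 8.584560415811122
[[-0.0016  0.9908  0.135 ]
 [ 0.0016  0.1351 -0.9908]
 [-1.     -0.0014 -0.0018]]
```

View pics/b1p.png

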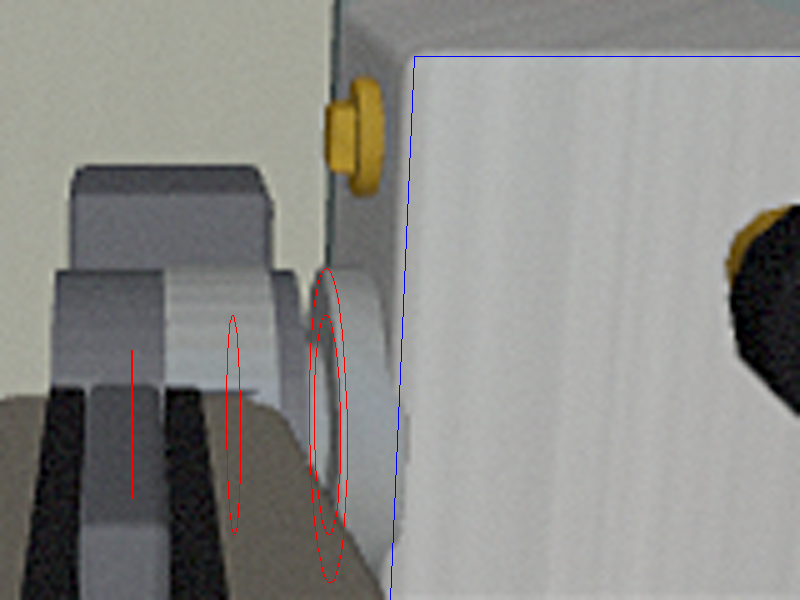

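```bash
for i in 1 2; do python3 -m jog '[[0,0,0.001,0,0,0,0],[0,0,0.001,0,0,0,0]]' | grep -E "tcp|force"; done; python3 look.py b2 wrist;  python3 ov.py b2_wrist.pkl .598 .0026 7.8 290,150,450,270 pics/b2p.png
```

```text
tcp_pos: [0.572, 0.0044, 0.0762]
ft_force: [-0.1, -0.1, -1.9]
tcp_pos: [0.5731, 0.0046, 0.0762]
ft_force: [-1.1, 0.0, -2.5]
[ 0.3265  0.5846 -0.5099  1.8679  0.3867  0.7886 -0.2539] [0.5731 0.0046 0.0762] F [-1.1404  0.0106 -2.544 ] T [-0.1083  0.1089 -0.0227] w 8.679389674741035
[[-0.0006  0.9908  0.1351]
 [ 0.0018  0.1351 -0.9908]
 [-1.     -0.0003 -0.0019]]
```

View pics/b2p.png

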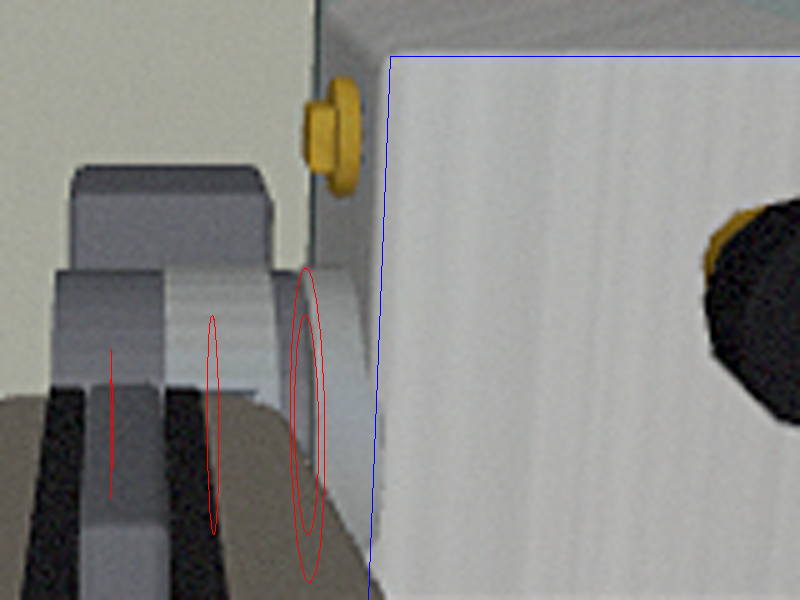

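Nearly closed (a sliver about 1 mm at column ~308). Continue in 0.5–1 mm steps.

```bash
for i in 1 2 3; do python3 -m jog '[[0,0,0.0007,0,0,0,0],[0,0,0.0007,0,0,0,0]]' | grep -E "tcp|force"; done; python3 look.py b3 wrist:290,150,450,270
```

```text
tcp_pos: [0.5738, 0.0047, 0.0762]
ft_force: [-0.5, -0.4, -1.2]
tcp_pos: [0.5739, 0.0047, 0.0762]
ft_force: [-3.7, -0.1, 1.0]
tcp_pos: [0.5739, 0.0047, 0.0761]
ft_force: [-5.9, -1.2, 1.8]
[ 0.325   0.5871 -0.5094  1.8637  0.3866  0.7933 -0.2538] [0.5739 0.0047 0.0761] F [-5.895  -1.2484  1.8162] T [-0.2081  1.202   0.0006] w 8.997603999851789
[[-0.0034  0.9908  0.1351]
 [ 0.0011  0.1351 -0.9908]
 [-1.     -0.0032 -0.0015]]
['wrist', '290,150,450,270'] 5.0
```

View pics/b3_wrist.png

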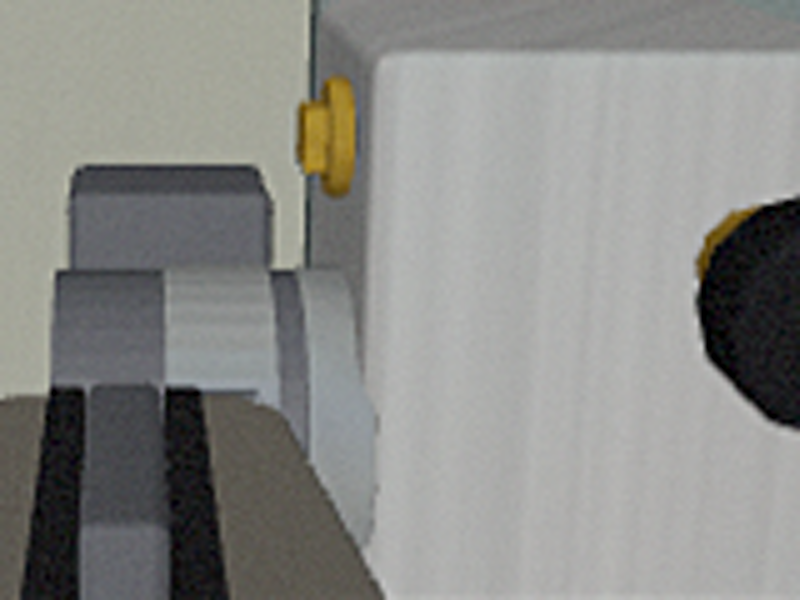

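```bash
python3 -m jog '[[0.15,0,0,0,0,0,0],[0.25,0,0,0,0,0,0],[0.3,0,0,0,0,0,0],[0.3,-0.01,0,0,0,0,0],[0.3,-0.03,0,0,0,0,0],[0.3,-0.06,0,0,0,0,0],[0.3,-0.09,0,0,0,0,0],[0.3,-0.12,0,0.02,0,0,0],[0.3,-0.12,0,0.04,0,0,0]]'; python3 look.py b4 wrist scene:260,130,420,250
```

```text
time_s: 15.85
tcp_pos: [0.5818, -0.0354, 0.2]
ee_rot: [1.503, 1.567, 0.069]
ft_force: [-0.0, -0.0, 0.1]
width: 0.298
[ 0.4472  0.4399 -0.5736  1.7596  0.2748  1.0192 -0.0916] [ 0.5818 -0.0354  0.2   ] F [-0.039  -0.0184  0.1229] T [-0.0305 -0.0906  0.0731] w 27.37724636160256
[[ 0.0034  0.9908  0.1356]
 [ 0.0002  0.1356 -0.9908]
 [-1.      0.0034  0.0002]]
['scene', '260,130,420,250'] 5.0
```

View pics/b4_wrist.png

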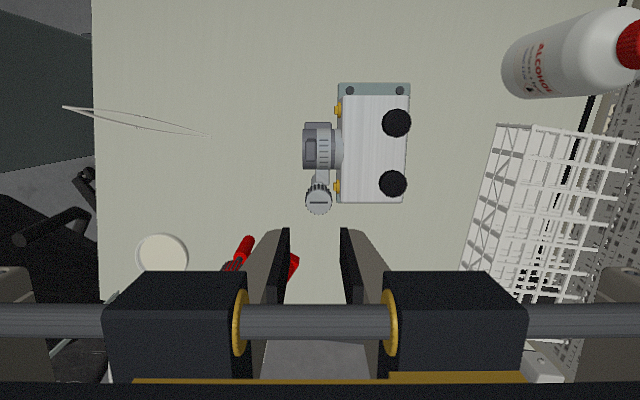

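View pics/b4_scene.png

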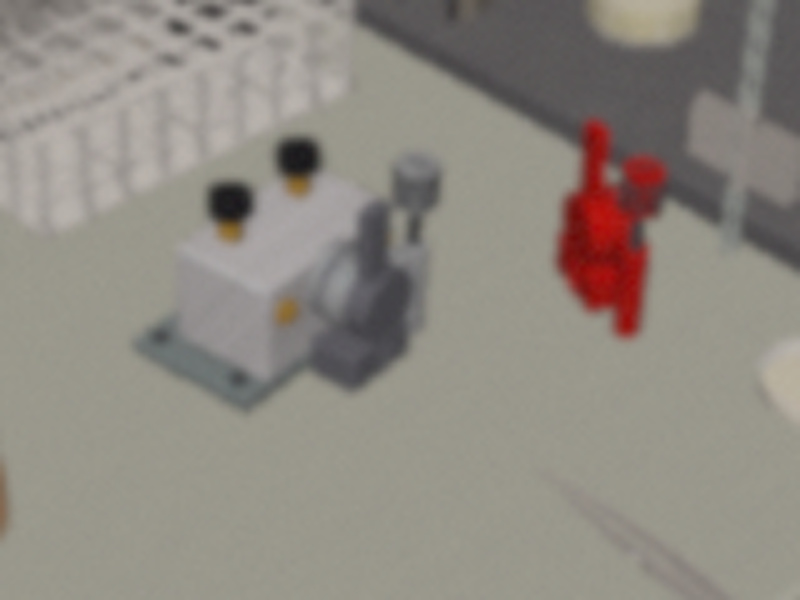

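```bash
python3 - <<'E'
from h import *
import pickle
w=pickle.load(open("b4_wrist.pkl","rb"));f=7;x0,y0=280,130
img=cv2.resize(w["color"][y0:y0+90,x0:x0+90,::-1],None,fx=f,fy=f,interpolation=cv2.INTER_CUBIC)
th=np.linspace(0,6.28,60)
for (x,y),c in(((.5860,-.0360),(0,0,255)),((.587,-.0373),(0,255,0))):
    P=np.array([[x+.011*np.cos(a),y+.011*np.sin(a),.1045] for a in th]); cv2.polylines(img,[((proj(w,P)-[x0,y0]+.5)*f-.5).astype(int)],True,c,1)
cv2.imwrite("pics/b4o.png",img)
E
```

```text
(no output)
```

View pics/b4o.png

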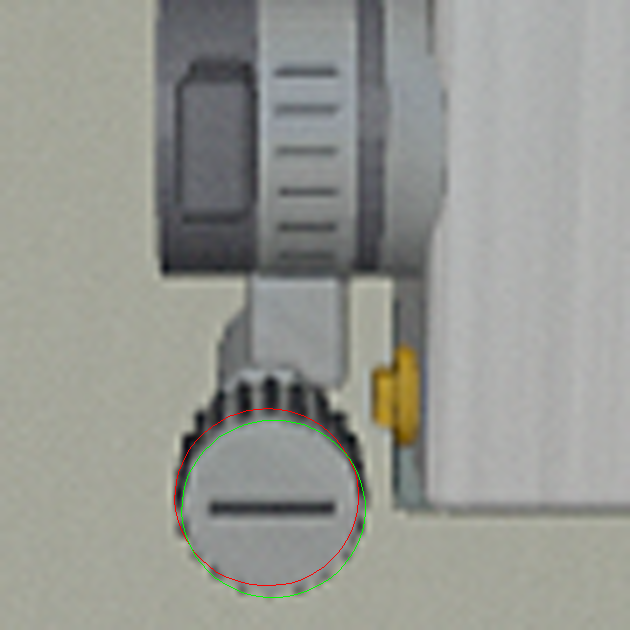

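```bash
python3 -m jog '[[0.42,0,0.0045,0.0019,-10,0,0],[0.42,0,0.0045,0.0019,-20,0,0],[0.42,0,0.0045,0.0019,-30,0,0],[0.42,0,0.0045,0.0019,-40,0,0],[0.42,0,0.0045,0.0019,-50,0,0],[0.42,0,0.0045,0.0019,-60,0,0],[0.42,0,0.0045,0.0019,-70,0,0],[0.42,0,0.0045,0.0019,-80,0,0],[0.42,0,0.0045,0.0019,-80,0,0]]'; python3 look.py b5
```

```text
time_s: 17.08
tcp_pos: [0.5838, -0.0391, 0.1953]
ee_rot: [3.005, 1.566, 2.96]
ft_force: [-0.4, -0.5, 0.7]
width: 0.421
[ 0.6553  0.5484 -0.8742  1.7393  0.4682  1.0823  1.1508] [ 0.5838 -0.0391  0.1953] F [-0.3605 -0.4936  0.6685] T [ 0.0223 -0.1563 -0.0004] w 38.698054342150655
[[-0.0047  0.0449  0.999 ]
 [ 0.0009  0.999  -0.0449]
 [-1.      0.0007 -0.0047]]
```

```bash
python3 -m jog '[[0.42,0,0.0025,0.0026,-10,0,0],[0.42,0,0.0025,0.0026,-20,0,0],[0.42,0,0.0025,0.0026,-30,0,0],[0.42,0,0.0025,0.0026,-40,0,0],[0.42,0,0.0025,0.0026,-50,0,0],[0.42,0,0.0025,0.0026,-60,0,0],[0.42,0,0.0025,0.0026,-66,0,0],[0.42,0,0.0025,0.0026,-66,0,0],[0.42,0,0.0025,0.0026,-66,0,0]]'; python3 look.py b5 wrist
```

```text
time_s: 18.2
tcp_pos: [0.5863, -0.0366, 0.195]
ee_rot: [1.875, 1.565, 2.979]
ft_force: [0.1, -0.1, -0.1]
width: 0.416
[ 0.7872  0.6811 -1.1258  1.7259  0.6607  1.1767  2.1483] [ 0.5863 -0.0366  0.195 ] F [ 0.1307 -0.1301 -0.0626] T [ 0.144  -0.0884 -0.0191] w 38.30920371781002
[[-0.0053 -0.893   0.45  ]
 [ 0.0009  0.45    0.893 ]
 [-1.      0.0051 -0.0016]]
```

View pics/b5_wrist.png

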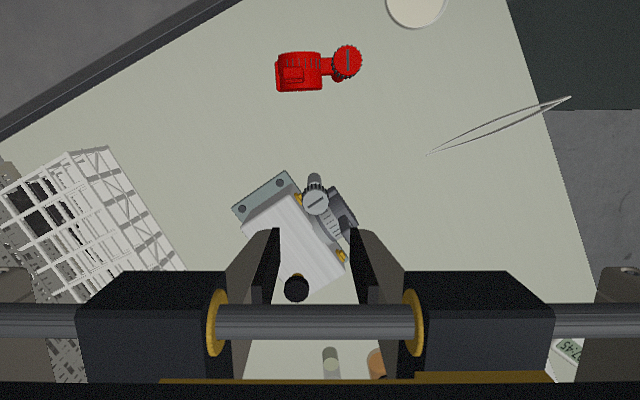

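```bash
python3 - <<'E'
from h import *
import pickle
w=pickle.load(open("b5_wrist.pkl","rb"));f=8;x0,y0=280,160
img=cv2.resize(w["color"][y0:y0+75,x0:x0+90,::-1],None,fx=f,fy=f,interpolation=cv2.INTER_CUBIC)
th=np.linspace(0,6.28,60)
for (x,y),c in(((.5860,-.0360),(0,0,255)),((.587,-.0373),(0,255,0))):
    P=np.array([[x+.011*np.cos(a),y+.011*np.sin(a),.1045] for a in th]); cv2.polylines(img,[((proj(w,P)-[x0,y0]+.5)*f-.5).astype(int)],True,c,1)
cv2.imwrite("pics/b5o.png",img)
print(onz(w,[(x0+(290)/f,y0+320/f)],.1045), w["position"])
E
```

```text
[[ 0.58519718 -0.03678345  0.1045    ]] [ 0.55655108 -0.09971666  0.36632762]
```

View pics/b5o.png

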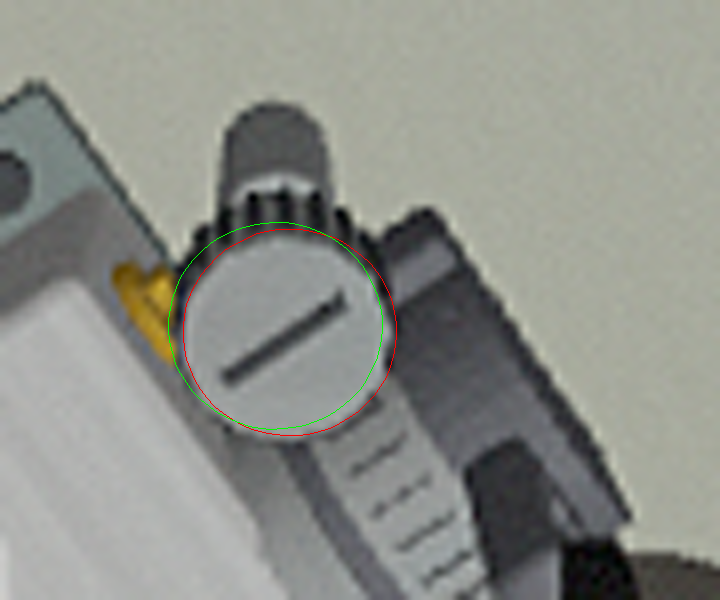

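```bash
python3 - <<'E'
from h import *
import pickle
w=pickle.load(open("b5_wrist.pkl","rb"))
print(onz(w,[((285.5)/8-.5+280,160+337.5/8-.5)],.1045))
w=pickle.load(open("b4_wrist.pkl","rb"))
print(onz(w,[((273.5)/7-.5+280,130+508/7-.5)],.1045))
E
```

```text
[[ 0.58662352 -0.0358946   0.1045    ]]
[[ 0.58689721 -0.03704032  0.1045    ]]
```

```bash
python3 -m jog '[[0.42,0.04,-0.001,0.0005,0,-0.1,-0.3],[0.42,0.08,-0.001,0.0005,0,-0.1,-0.3],[0.42,0.10,-0.001,0.0005,0,-0.1,-0.3],[0.42,0.115,-0.001,0.0005,0,-0.1,-0.3],[0.42,0.115,-0.001,0.0005,0,-0.1,-0.3],[0.42,0.115,-0.001,0.0005,0,-0.1,-0.3]]'; python3 look.py b6 wrist scene:260,130,420,250
```

```text
time_s: 19.0
tcp_pos: [0.5878, -0.0364, 0.0812]
ee_rot: [-1.127, 1.569, -0.022]
ft_force: [0.2, -0.6, 0.3]
width: 0.415
[ 0.7112  0.8002 -1.0024  1.8091  0.8029  0.9989  2.0486] [ 0.5878 -0.0364  0.0812] F [ 0.1602 -0.561   0.3101] T [ 0.1072 -0.0439 -0.0211] w 38.176712188984936
[[ 0.0022 -0.8932  0.4496]
 [-0.      0.4496  0.8932]
 [-1.     -0.002   0.001 ]]
['scene', '260,130,420,250'] 5.0
```

View pics/b6_wrist.png

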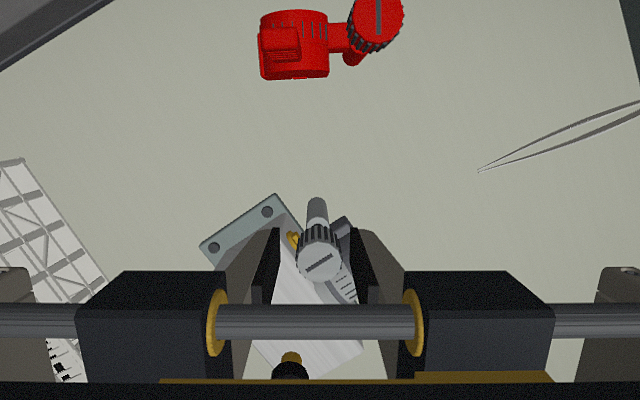

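View pics/b6_scene.png

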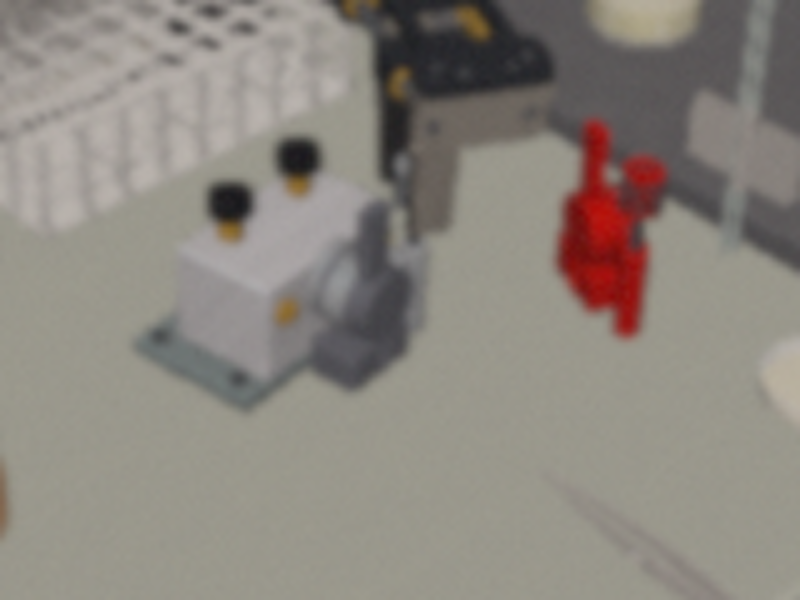

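```bash
python3 -m jog '[[0.35,0.001,0.0009,-0.0005,0,0,0],[0.3,0.001,0.0009,-0.0005,0,0,0],[0.26,0.001,0.0009,-0.0005,0,0,0],[0.22,0.001,0.0009,-0.0005,0,0,0],[0.15,0.001,0.0009,-0.0005,0,0,0],[0.15,0.001,0.0009,-0.0005,0,0,0],[0.15,0.001,0.0009,-0.0005,0,0,0]]' 10; python3 look.py b7;  python3 -m jog '[[0.1,0,0,0,0,0,0],[0.0,0,0,0,0,0,0],[0.0,0,0,0,0,0,0],[0.0,0,0,0,0,0,0]]' 45; python3 look.py b7 wrist
```

```text
time_s: 19.98
tcp_pos: [0.5865, -0.0365, 0.0802]
ee_rot: [-1.29, 1.569, -0.185]
ft_force: [-1.3, 0.5, 1.1]
width: 0.232
[ 0.7118  0.7999 -1.0015  1.8125  0.804   0.9965  2.0472] [ 0.5865 -0.0365  0.0802] F [-1.272   0.5107  1.1206] T [0.0537 0.2985 0.0236] w 21.332322646300963
[[ 0.0019 -0.8932  0.4496]
 [-0.0004  0.4496  0.8932]
 [-1.     -0.0019  0.0005]]
time_s: 20.48
tcp_pos: [0.5865, -0.0365, 0.0802]
ee_rot: [-1.303, 1.569, -0.199]
ft_force: [-1.4, 0.4, 2.0]
width: 0.229
[ 0.7118  0.7998 -1.0015  1.8125  0.8039  0.9965  2.0472] [ 0.5865 -0.0365  0.0802] F [-1.4342  0.4125  1.979 ] T [0.1552 0.2518 0.0425] w 21.04613309528652
[[ 0.0019 -0.8932  0.4496]
 [-0.0004  0.4496  0.8932]
 [-1.     -0.0019  0.0005]]
```

View pics/b7_wrist.png

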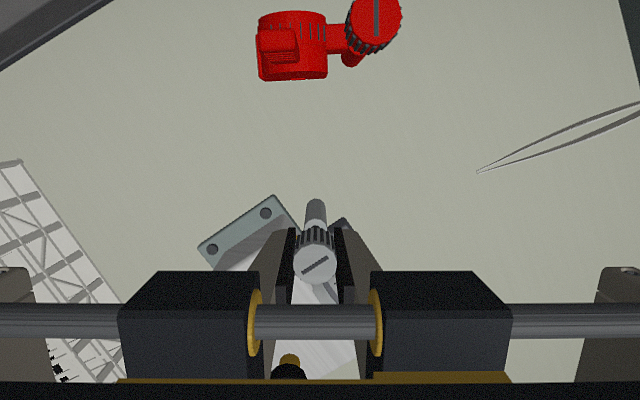

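```bash
cat > meas.py <<'E'
from h import *
import sys
n=int(sys.argv[1]) if len(sys.argv)>1 else 8
T=[];F=[]
for i in range(n):
    s=sensors.observe(); T.append(s["wrist_torque"]);F.append(s["ft_force"]); p=eyes.read_camera("top")
T=np.array(T);M=R.from_euler("xyz",s["ee_rot"]).as_matrix()
np.set_printoptions(precision=3,suppress=True)
print("t",round(s["time_s"],2),"Tz %.3f +- %.3f"%(T[:,2].mean(),T[:,2].std()/n**.5),"first/last",T[[0,-1],2],"F",np.mean(F,0),"yaw %.2f"%np.degrees(np.arctan2(M[1,1],M[0,1])),"tcp",np.round(s["tcp_pos"],4),"tilt",M[:2,0],"q7 %.3f"%s["q"][6],"w %.2f"%(s["width"]*92))
E
python3 meas.py 8
python3 -m jog '[[0,0,0,0,3,0,0],[0,0,0,0,6,0,0],[0,0,0,0,9,0,0],[0,0,0,0,12,0,0],[0,0,0,0,12,0,0]]'; python3 meas.py 8
```

```text
t 20.88 Tz 0.041 +- 0.007 first/last [0.047 0.029] F [-1.632 -0.347  1.804] yaw 153.28 tcp [ 0.587 -0.037  0.08 ] tilt [ 0.002 -0.   ] q7 2.047 w 20.99
time_s: 21.55
tcp_pos: [0.5858, -0.0365, 0.0801]
ee_rot: [-1.857, 1.57, -0.961]
ft_force: [-3.8, 0.8, 2.7]
width: 0.228
t 21.9 Tz 0.217 +- 0.007 first/last [0.175 0.208] F [-4.738 -0.153  3.171] yaw 141.31 tcp [ 0.586 -0.036  0.08 ] tilt [ 0.001 -0.   ] q7 1.864 w 21.01
```

```bash
python3 -m jog '[[0,0,0,0,3,0,0],[0,0,0,0,6,0,0],[0,0,0,0,9,0,0],[0,0,0,0,12,0,0],[0,0,0,0,12,0,0]]'>/dev/null; python3 meas.py 6
python3 -m jog '[[0,0,0,0,3,0,0],[0,0,0,0,6,0,0],[0,0,0,0,9,0,0],[0,0,0,0,12,0,0],[0,0,0,0,12,0,0]]' >/dev/null; python3 meas.py 6
```

```text
t 22.82 Tz 0.185 +- 0.009 first/last [0.177 0.145] F [-4.468 -0.258  3.414] yaw 129.34 tcp [ 0.586 -0.036  0.08 ] tilt [ 0.001 -0.   ] q7 1.681 w 20.93
t 23.75 Tz 0.177 +- 0.015 first/last [0.227 0.201] F [-4.228 -0.388  3.35 ] yaw 117.36 tcp [ 0.586 -0.037  0.08 ] tilt [ 0.001 -0.   ] q7 1.500 w 21.07
```

```bash
for i in 1 2; do python3 -m jog '[[0,0,0,0,3,0,0],[0,0,0,0,6,0,0],[0,0,0,0,9,0,0],[0,0,0,0,9,0,0]]'>/dev/null; python3 meas.py 10; done; python3 look.py b8 wrist scene:260,130,420,250
```

```text
t 24.75 Tz 0.194 +- 0.010 first/last [0.177 0.176] F [-3.968 -0.333  3.582] yaw 108.36 tcp [ 0.586 -0.036  0.08 ] tilt [ 0.001 -0.   ] q7 1.364 w 20.61
t 25.75 Tz 0.202 +- 0.007 first/last [0.206 0.215] F [-4.005 -0.111  2.788] yaw 99.36 tcp [ 0.586 -0.036  0.08 ] tilt [ 0.001 -0.   ] q7 1.229 w 21.04
[ 0.5961  0.6986 -0.8067  1.8196  0.6337  0.9018  1.2288] [ 0.586  -0.0366  0.08  ] F [-4.2379  0.1665  3.1432] T [0.0673 0.8821 0.2177] w 21.165586046078797
[[ 0.0005 -0.1626  0.9867]
 [-0.0001  0.9867  0.1626]
 [-1.     -0.0002  0.0005]]
['scene', '260,130,420,250'] 5.0
```

View pics/b8_wrist.png

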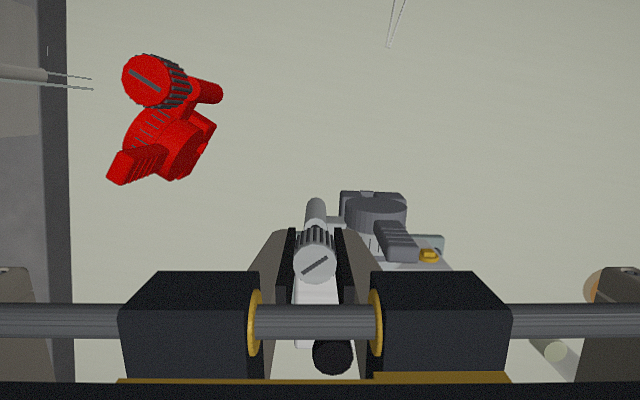

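View pics/b8_scene.png

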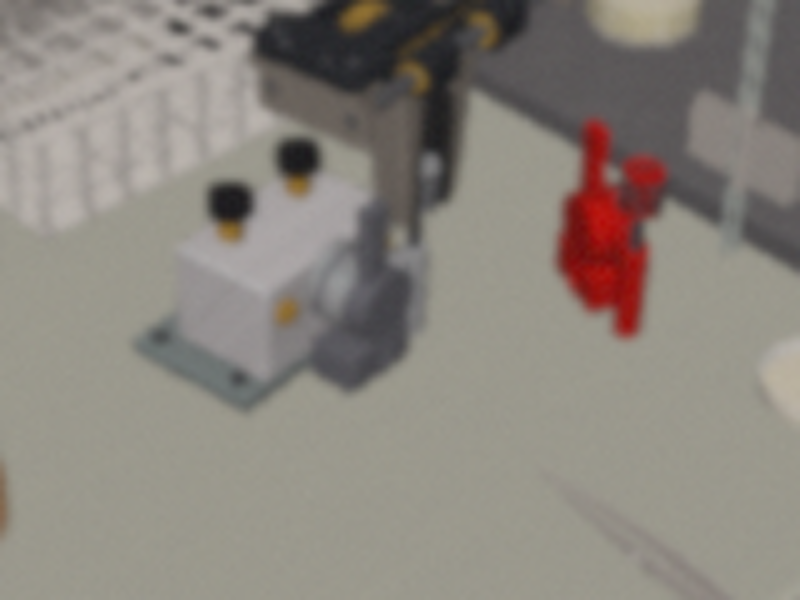

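```bash
for i in 1 2; do python3 -m jog '[[0,0,0,0,3,0,0],[0,0,0,0,6,0,0],[0,0,0,0,9,0,0],[0,0,0,0,9,0,0]]'>/dev/null; python3 meas.py 12; done
```

```text
t 26.95 Tz 0.234 +- 0.005 first/last [0.271 0.216] F [-4.524 -0.479  1.757] yaw 90.37 tcp [ 0.586 -0.037  0.08 ] tilt [ 0. -0.] q7 1.094 w 21.13
t 28.05 Tz 0.248 +- 0.010 first/last [0.194 0.293] F [-4.662 -0.394  1.478] yaw 81.37 tcp [ 0.586 -0.037  0.08 ] tilt [ 0. -0.] q7 0.959 w 21.23
```

```bash
python3 meas.py 16;  python3 -m jog '[[0,0,0,0,2,0,0],[0,0,0,0,4,0,0],[0,0,0,0,4,0,0]]'>/dev/null; python3 meas.py 24
```

```text
t 28.85 Tz 0.264 +- 0.007 first/last [0.268 0.256] F [-4.64  -0.828  1.061] yaw 81.37 tcp [ 0.586 -0.037  0.08 ] tilt [ 0. -0.] q7 0.959 w 20.67
t 30.43 Tz 0.262 +- 0.005 first/last [0.278 0.252] F [-4.862 -0.549  0.671] yaw 77.37 tcp [ 0.586 -0.037  0.08 ] tilt [ 0. -0.] q7 0.899 w 21.11
```

```bash
python3 -m jog '[[0.28,0,0,0,0,0,0],[0.33,0,0,0,0,0,0],[0.36,0,0,0,0,0,0],[0.36,-0.01,0,0,0,0,0],[0.36,-0.03,0,0,0,0,0],[0.36,-0.06,0,0,0,0,0],[0.36,-0.10,0,0,0,0,0],[0.36,-0.14,0,0,0,0,0],[0.36,-0.14,0,0,0,0,0]]'; python3 look.py b9 wrist scene:260,130,420,250
```

```text
time_s: 31.6
tcp_pos: [0.588, -0.036, 0.2247]
ee_rot: [0.071, 1.563, -0.149]
ft_force: [0.4, 0.3, 0.4]
width: 0.361
[ 0.6291  0.4961 -0.8377  1.7129  0.409   1.1082  1.0178] [ 0.588  -0.036   0.2247] F [0.4449 0.3114 0.3853] T [ 0.0601 -0.1201 -0.0425] w 33.21176036274773
[[ 0.008   0.2186  0.9758]
 [-0.0012  0.9758 -0.2186]
 [-1.      0.0006  0.0081]]
['scene', '260,130,420,250'] 5.0
```

View pics/b9_wrist.png

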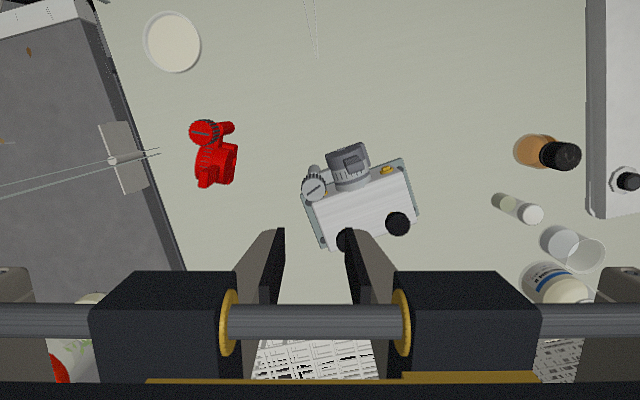

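View pics/b9_scene.png

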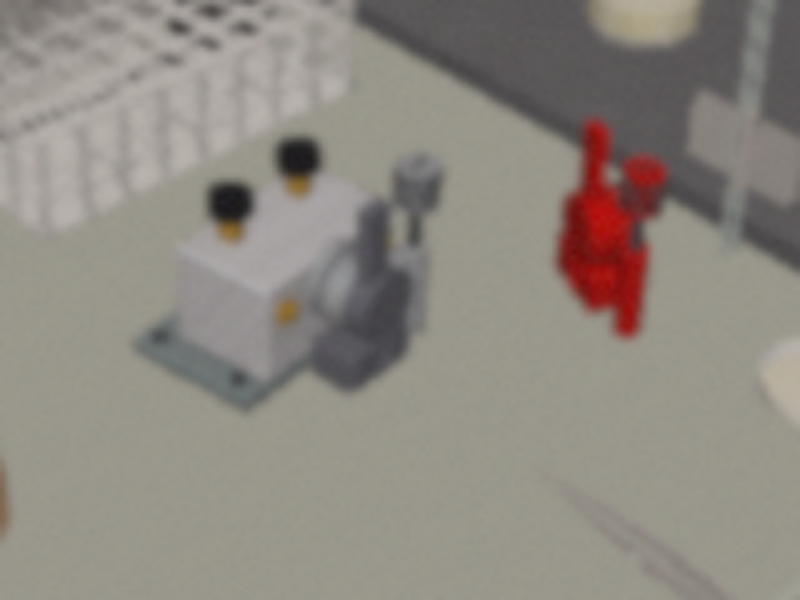

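```bash
python3 meas.py 10; python3 - <<'E'
from h import *
import pickle
w=pickle.load(open("b9_wrist.pkl","rb"));x0,y0=290,130
img=cv2.resize(w["color"][y0:y0+90,x0:x0+120,::-1],None,fx=6.5,fy=6.5,interpolation=cv2.INTER_CUBIC)
cv2.imwrite("pics/b9z.png",img)
E
```

```text
t 32.15 Tz -0.010 +- 0.004 first/last [-0.02  -0.013] F [-0.213 -0.251 -0.322] yaw 77.37 tcp [ 0.586 -0.036  0.219] tilt [-0.001  0.   ] q7 1.017 w 33.25
```

View pics/b9z.png

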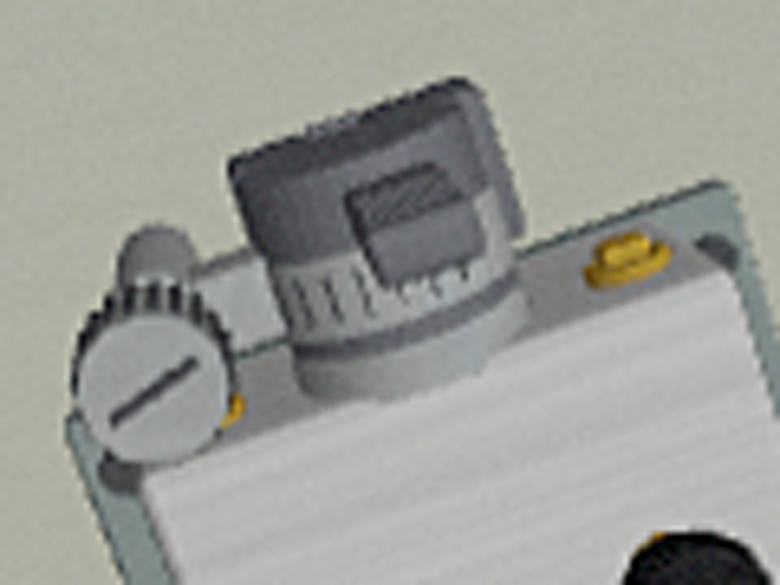

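```bash
python3 - <<'E'
import numpy as np
d=np.array([[141.3,.217,.009],[129.3,.185,.009],[117.4,.177,.012],[108.4,.194,.009],[99.4,.204,.007],[90.4,.234,.006],[81.4,.258,.006],[77.4,.262,.005]])
sg=np.hypot(d[:,2],.008)
for f0,f1 in((.33,.67),(.33,.85)):
    c,f,b=np.meshgrid(np.linspace(80,116,73),np.linspace(f0,f1,30),np.linspace(.15,.23,41),indexing="ij")
    m=b[...,None]+f[...,None]*.3*np.radians(np.clip(c[...,None]-d[:,0],0,None))
    L=np.exp(-.5*(((m-d[:,1])/sg)**2).sum(-1)); e=.3*np.radians(c-77.4)
    L/=L.sum(); o=np.argsort(e.ravel()); cum=np.cumsum(L.ravel()[o]); q=e.ravel()[o]
    print(f0,f1,[round(q[np.searchsorted(cum,p)],3) for p in(.025,.1,.5,.9,.975)])
E
```

```text
0.33 0.67 [np.float64(0.103), np.float64(0.113), np.float64(0.142), np.float64(0.176), np.float64(0.192)]
0.33 0.85 [np.float64(0.092), np.float64(0.108), np.float64(0.139), np.float64(0.176), np.float64(0.192)]
```

```bash
python3 -m jog '[[0.36,-0.02,0,0,0,0,0],[0.36,-0.02,0,0,0,0,0]]'; python3 -c "
from cell import ctrl; print(ctrl.job_done())"
```

```text
time_s: 32.45
tcp_pos: [0.5869, -0.0361, 0.2418]
ee_rot: [0.171, 1.567, -0.049]
ft_force: [-1.2, -0.0, 0.4]
width: 0.362
the job is handed in; nothing more can be done
None
```

I pushed the grey cap over the barbs onto the stub until its rim met the flange, tightened the band, let go, and handed the job in at 32.5 s. The hand-in call gave no verdict.

- **Fit:** The cap stopped dead at the flange with about 6 N at the wrist. The last pictures show no gap at the rim and the cap upright. The red look-alike cap and the bystanders were never touched. I did not re-measure the bystanders' positions at the end.
- **Band:** I turned the knob 76° clockwise, and its slot turned the same amount, so the grip did not slip. The paused wrist torque rose from about 0.19 to 0.26 N m. From that I estimate roughly 0.14 N m above slack (95% range 0.10–0.19), inside the 0.08–0.2 snug window.
- **What disagreed:** The slack torque at pauses was about 0.19 N m, more than the third to two thirds of 0.24 N m the task describes. Even allowing for a larger share, the estimate stays in the window. The pressure of the shoe on the stub was inferred this way, not measured directly.

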